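# Close down the mate counter

### The job

Close down the mate counter: drape every orange gourd stand over the drying rail so that it hangs straddling the bar, and stand every toppled green tin upright, lid up, inside the wooden lane with the two jars, which must be left standing there too. When everything is in place and let go, finish by pressing the light switch fully down and letting it spring back. Leave the gourd, the dish and the big round canister where they are.

Things in the scene. Friction and masses are not known exactly. Their poses are not given: they have to be found in the camera images.
- canister1: square lime-green tin 54 x 54 x 66 mm, 150 g, its weight low down, with a black lid band and a steel badge on its lid; lies toppled on the counter on one of its four sides at the start. Origin: centre of its bottom face; its z axis runs through the tin to the lid (so z points up when it stands lid up, and is level when it lies). May be absent
- canister2: square lime-green tin 54 x 54 x 66 mm, 150 g, its weight low down, with a black lid band and a steel badge on its lid; lies toppled on the counter on one of its four sides at the start. Origin: centre of its bottom face; its z axis runs through the tin to the lid (so z points up when it stands lid up, and is level when it lies). May be absent
- canister3: square lime-green tin 54 x 54 x 66 mm, 150 g, its weight low down, with a black lid band and a steel badge on its lid; lies toppled on the counter on one of its four sides at the start. Origin: centre of its bottom face; its z axis runs through the tin to the lid (so z points up when it stands lid up, and is level when it lies). May be absent
- stand1: orange plastic gourd stand, an upside-down U on two legs: 56 mm over the legs along its x (legs 5 mm thick, flat outside from z = 0 to 58 mm, 46 mm clear between), 44 mm deep along its y (the tunnel runs along y), gabled roof, round rest pad of 36 mm diameter on top, 84 mm tall, 90 g. Origin: centre of its footprint, z up. May be absent
- stand1_seat (a point): point in the tunnel of stand1, 64.5 mm above its footprint: it lies on the bar's axis when the stand hangs on the rail. Axes as the stand's
- stand2: orange plastic gourd stand, an upside-down U on two legs: 56 mm over the legs along its x (legs 5 mm thick, flat outside from z = 0 to 58 mm, 46 mm clear between), 44 mm deep along its y (the tunnel runs along y), gabled roof, round rest pad of 36 mm diameter on top, 84 mm tall, 90 g. Origin: centre of its footprint, z up. May be absent
- stand2_seat (a point): point in the tunnel of stand2, 64.5 mm above its footprint: it lies on the bar's axis when the stand hangs on the rail. Axes as the stand's
- stand3: orange plastic gourd stand, an upside-down U on two legs: 56 mm over the legs along its x (legs 5 mm thick, flat outside from z = 0 to 58 mm, 46 mm clear between), 44 mm deep along its y (the tunnel runs along y), gabled roof, round rest pad of 36 mm diameter on top, 84 mm tall, 90 g. Origin: centre of its footprint, z up. May be absent
- stand3_seat (a point): point in the tunnel of stand3, 64.5 mm above its footprint: it lies on the bar's axis when the stand hangs on the rail. Axes as the stand's
- rail: fixed dark steel drying rail: a level bar of 14 mm diameter, 260 mm long along its y axis, its axis 170 mm above the counter, on a post at each end. Origin: on the counter under the middle of the bar. Its place and yaw vary
- rail_mid (a point): middle of the bar, on its axis; y runs along the bar, z up
- lane: fixed dark wooden lane (a shallow tray): 110 mm wide along its x axis, 440 mm long along its y axis, walls 5 mm thick and 10 mm high, inner floor 5 mm above the counter (100 x 430 mm inside). Origin: centre of its underside. Its place and yaw vary
- lane_in (a point): centre of the lane's inner floor, axes as the lane's
- jar1: amber round jar, 52 mm diameter, 68 mm tall, standing in the lane. Origin: centre of its underside, z up
- jar2: white round jar with a red cap, 52 mm diameter, 78 mm tall, standing in the lane. Origin: centre of its underside, z up
- switch (a joint): travel of the push-button light switch: 0 up, 0.006 m fully down (about 4 N); it springs back
- switch_top (a point): centre of the top face of the switch's red button, 32 mm diameter; pressed straight down
- gourd: bystander: wooden gourd in a white plastic stand on a 90 x 75 mm foot, 151 mm tall. Origin: centre of its underside
- dish: bystander: white ceramic dish, 110 mm across, 22 mm high, with a bent steel bombilla across it. Origin: centre of its underside
- caddy: bystander: large round lime-green canister with a black clamp lid, 96 mm diameter, 95 mm tall. Origin: centre of its underside
Mind the look-alikes: they are no part of the job. Leave any blue or turquoise look-alike of the stand3 alone.

How it is judged:
By the outcome, as a careful person would: the job done as asked, in the order asked, and still so for the second after the job is handed in, with the robot touching nothing.
Of stand1, stand2, stand3 only 2 to 3 are there at a start; the rules pass over those that are not, and their reading is None.
Of canister1, canister2, canister3 only 2 to 3 are there at a start; the rules pass over those that are not, and their reading is None.
At some moment in a run one of canister1, canister2, canister3 may be knocked a few centimetres aside while the robot is not near it.
It also fails if it takes over 210 s, if anything falls off the work surface, if the arm or the gripper's body presses on something with over 40 N, if the wrist force passes 120 N, or if a joint passes its speed limit or range.

### The arm

A 6-joint arm with a two-finger parallel gripper is mounted at the origin on the work surface. World frame = base frame: x ahead of the robot, y to its left, z up, the work surface at z = 0. Lengths are in m, angles in rad, forces in N, time in s.
With the tool pointing down it reaches from about 0.3 to 0.95 m from the base axis. Payload 3.1 kg.
Tool frame: the origin (TCP) lies between the finger pads; the fingertips stand 17 mm ahead of it and the grasp point (between the pads) lies 2 mm behind it; y points along the fingers, z is the direction in which the jaws open and shut, and the axes are right-handed (so a half turn about y gives the same grasp; the last joint's range is limited). The gripper opens to 85 mm and grips with 20 to 120 N. Pads are 22 mm wide; open, the fingers measure 114 mm over their backs; the gripper's body (76 mm by 85 mm) begins 54 mm behind the grasp point. The pads swing forward as they close: fully open they stand 13 mm farther back than shut.
Start: joints at [-1.182, 0.308, 1.634, -0, 1.2, -0.07], TCP at [0.277, -0.56, 0.248] pointing down, gripper open.
Joint ranges: [-3.06, 3.06], [-0.79, 1.96], [0.05, 2.63], [-1.19, 4.34], [0.05, 2.64], [-2.94, 2.94]. Speed limits (rad/s): [2.79, 2.79, 3.14, 3.14, 3.14, 3.14].

### API

Orientations are given as a unit quaternion [x, y, z, w].
In Python, from rig import get_state, capture, camera_model, sign_off gives the robot as it stands.
- The arm moves only by the tool arm_command, never from a script. Its argument "motion" is a list that holds one entry, the list of rows, each a list of 7 numbers: the shift along the tool's x, y, z normalised to -1 to 1, where 1 is 20 mm, then the turn, a rotation vector about the tool's x, y, z normalised to -1 to 1, where 1 is 0.12 rad, then the gripper's target within -1 to 1 (shut at 1, half-way at 0, fully open at -1). In form: [[[dx, dy, dz, rx, ry, rz, claw], ...]]. A call has 1 to 10 rows; each row shifts and turns the commanded pose from where the row before left it, along the tool's axes as they then stand; what a row does not reach is not made up. A row lasts 1/12 s, in which the tool goes at most 41.7 mm and 7.16 degrees, less where a joint would pass 70% of its speed; a pose out of reach is approached as far as the arm can. A call with a number of a shift or a turn outside -1 to 1 is refused whole. A call with a gripper value outside its range is refused whole. The fingers move at their own pace and stop on an object; "grip_force" is the grip in N (left out, the last holds). Time passes only in rows, so rows that do not move let the fingers close. It gives the time, the measured TCP pose, the force and the opening at its end, in the units of the state.
- get_state(): the state, without advancing time (a new reading comes with each control period).
- capture(name): name is "scene" or "top" or "wrist"; returns the picture (480x640x3 uint8, red, green, blue); there is no depth.
- camera_model(name): a dict with "intrinsics" (3x3 intrinsics, pixels), "world_to_cam" (4x4, takes a point from world to camera coordinates); the wrist camera has in their place "hand_eye" (4x4, takes a point from camera to tool coordinates, whose origin is the TCP and whose axes are the tool frame's). Camera axes: x right, y down, z forward; pixel columns grow to the right and rows downward; lengths in m; the calibration is good to about 2 mm. A picture is of the moment at which its call begins: read the wrist's pose just before it. camera_model takes no time and is no camera call.
- sign_off(): hands the job in, once; it reports no verdict.
The state is a dict: "clock": time; "joints": joint angles; "dq": joint speeds; "joint_efforts": joint torques, N m; "ee_pos": TCP position; "tool_rot": TCP orientation; "wrist_force": force on the tool from outside, world axes, zero at the start; "wrist_torque": the same for the moment, N m; "opening": finger opening in m.
Only numpy, scipy, OpenCV 4.12 (cv2) and the standard library are available. Lean on these libraries where they do the work, as an engineer would, in place of code of your own. Each camera call takes 0.05 s, during which the arm holds its last target.

## Working session

There is one attempt and no reset: what is moved stays moved. The work goes in short steps, Python scripts to look and compute and a tool call to move; the robot and the scene stay as the last step left them, time stands still between calls to the robot, and variables do not carry over. Pictures are saved under pics/ and viewed, and the job is handed in when it is done.

Besides the shell and the picture viewer there is one more tool, called in YAML: its name, and indented under it one key for each argument. arm_command: Moves the arm, as the interface text tells. Scaled input: -1 to 1 covers 20 mm each way for a shift and 0.12 rad each way for a turn. Its arguments: {"type":"object","properties":{"motion":{"type":"array","items":{"type":"array","items":{"type":"array","items":{"type":"number","minimum":-1,"maximum":1}}}},"grip_force":{"type":"number"}},"required":["motion"]}

```bash
ls; mkdir -p pics; python3 - <<'E'
from rig import *
import cv2,numpy as np
print(get_state())
for n in ["scene","top","wrist"]:
    im=capture(n); cv2.imwrite(f"pics/{n}0.png",im[:,:,::-1]); m=camera_model(n); print(n,{k:np.round(v,4).tolist() for k,v in m.items() if not isinstance(v,str)})
E
```

```text
pics
{'clock': 0.0, 'joints': array([-1.18170783e+00,  3.08991212e-01,  1.63521811e+00, -1.95700574e-05,
        1.19969606e+00, -6.97165029e-02]), 'dq': array([1.41421136e-03, 1.04063724e-03, 8.40265795e-04, 3.27646328e-04,
       1.46230503e-05, 4.10368902e-04]), 'joint_efforts': array([-6.54965243e-04, -4.15246618e+01, -2.76670057e+01, -2.14769652e-04,
        1.02504468e-02, -1.49326951e-05]), 'ee_pos': array([ 0.27645647, -0.55964401,  0.24704059]), 'tool_rot': array([-0.16093178,  0.68938752, -0.68777503,  0.16065902]), 'wrist_force': array([ 0.11898316, -0.12910439, -0.09562513]), 'wrist_torque': array([0.01062086, 0.01600161, 0.00425085]), 'opening': 0.08551938644769493}
scene {'intrinsics': [[471.4327, 0.0, 316.7008], [0.0, 471.4327, 238.9823], [0.0, 0.0, 1.0]], 'world_to_cam': [[-0.4407, 0.8976, 0.011, 0.2117], [0.7736, 0.386, -0.5026, -0.3876], [-0.4554, -0.213, -0.8644, 1.4899], [0.0, 0.0, 0.0, 1.0]]}
top {'intrinsics': [[443.4363, 0.0, 316.6245], [0.0, 443.4363, 241.7535], [0.0, 0.0, 1.0]], 'world_to_cam': [[-0.0204, -0.9998, 0.0052, 0.0325], [-0.9948, 0.0198, -0.0997, 0.5609], [0.0996, -0.0072, -0.995, 1.0272], [0.0, 0.0, 0.0, 1.0]]}
wrist {'intrinsics': [[403.516, 0.0, 326.3776], [0.0, 403.516, 242.4479], [0.0, 0.0, 1.0]], 'hand_eye': [[0.0, 0.9641, 0.2655, -0.0662], [0.0001, -0.2655, 0.9641, -0.1243], [1.0, 0.0, -0.0001, 0.0008], [0.0, 0.0, 0.0, 1.0]]}
```

View pics/scene0.png

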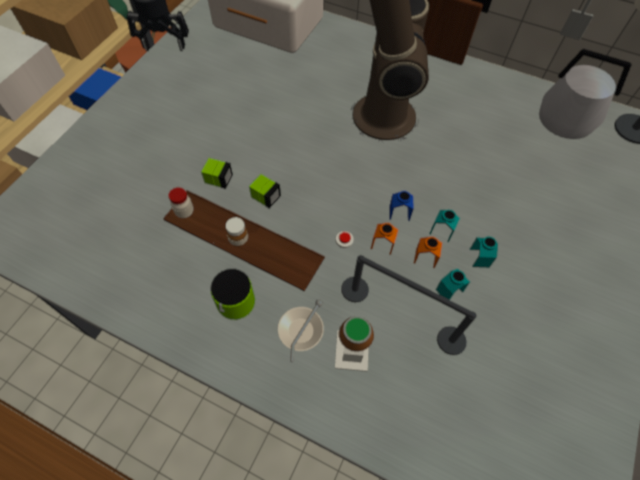

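View pics/top0.png

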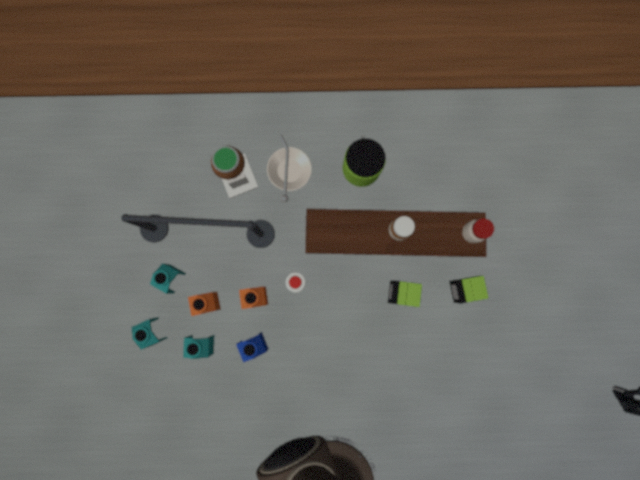

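View pics/wrist0.png

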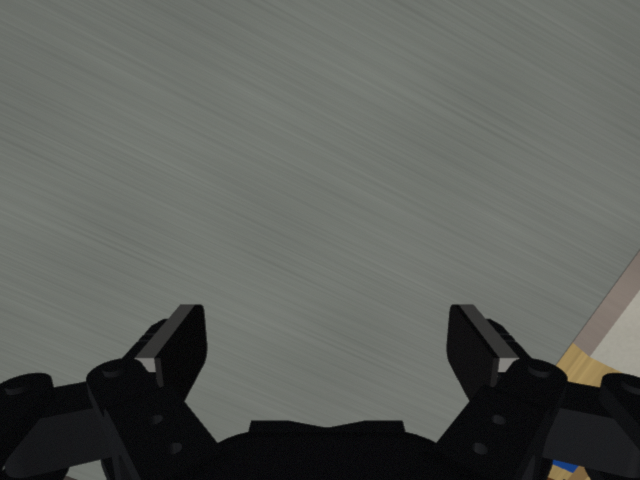

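The top view shows two orange stands at about (203,303) and (252,297), and two toppled tins at about (405,293) and (468,290) with their lids toward +y. The lane spans (305-487, 209-257), the switch is at (295,283) and the rail is on the left. The other stands are teal or blue look-alikes. Next I'll measure positions.

```bash
cat > h.py <<'E'
from rig import *
import cv2,numpy as np
from scipy.spatial.transform import Rotation as R
def T_wc(name,st=None):
    m=camera_model(name); K=np.array(m["intrinsics"])
    if name=="wrist":
        T=np.eye(4);T[:3,:3]=R.from_quat(st["tool_rot"]).as_matrix();T[:3,3]=st["ee_pos"]
        return K,T@np.array(m["hand_eye"])
    return K,np.linalg.inv(np.array(m["world_to_cam"]))
def cast(K,T,uv,z):
    uv=np.atleast_2d(uv).astype(float)
    d=np.c_[uv,np.ones(len(uv))]@np.linalg.inv(K).T@T[:3,:3].T
    o=T[:3,3]; s=(z-o[2])/d[:,2]
    return (o+s[:,None]*d)
def proj(K,T,p):
    p=np.atleast_2d(p); c=(p-T[:3,3])@T[:3,:3]; q=c@K.T; return q[:,:2]/q[:,2:]
def shot(name,fn=None):
    st=get_state(); im=capture(name)
    if fn: cv2.imwrite("pics/"+fn,im[:,:,::-1])
    K,T=T_wc(name,st); return im,K,T,st
def mask(im,lo,hi):
    return cv2.inRange(cv2.cvtColor(im,cv2.COLOR_RGB2HSV),np.array(lo),np.array(hi))
def blobs(m,amin=30):
    n,l,s,c=cv2.connectedComponentsWithStats(m)
    return [(c[i],s[i],l==i) for i in range(1,n) if s[i][4]>=amin]
E
python3 - <<'E'
from h import *
K,T=T_wc("top")
im=cv2.imread("pics/top0.png")[:,:,::-1]
big=cv2.resize(im[200:370,110:500],None,fx=2,fy=2,interpolation=cv2.INTER_CUBIC)
cv2.imwrite("pics/top0b.png",big[:,:,::-1])
S=cv2.imread("pics/scene0.png")[:,:,::-1];Ks,Ts=T_wc("scene")
for n,lo,hi,z in [("or",(5,150,100),(15,255,255),.06),("green",(30,120,90),(45,255,255),.054),("red",(0,150,100),(4,255,255),.02)]:
    for c,s,_ in blobs(mask(im,lo,hi)): print("top",n,c.round(1),s,cast(K,T,c,z)[0].round(3))
    for c,s,_ in blobs(mask(S,lo,hi)): print("scene",n,c.round(1),s,cast(Ks,Ts,c,z)[0].round(3))
# rail bar ends
print("bar ends",cast(K,T,[[126,217],[262,225]],.17).round(3))
print("scene bar",cast(Ks,Ts,[[361,260],[471,317]],.17).round(3))
print("post feet scene",cast(Ks,Ts,[[355,290],[452,340]],0.005).round(3),"top",cast(K,T,[[153,228],[261,234]],0.005).round(3))
print("lane",cast(K,T,[[306,209],[486,212],[487,257],[306,254]],.015).round(3))
print("jars",cast(K,T,[[404,225]],.068).round(3),cast(K,T,[[484,229]],.078).round(3))
print("pads top",cast(K,T,[[198,305],[251,298]],.084).round(3),"scene",cast(Ks,Ts,[[387,228],[434,243]],.084).round(3))
print("switch",cast(K,T,[[295,283]],.02),"caddy",cast(K,T,[[365,158]],.095))
E
```

```text
top or [253.2 297.1] [240 288  26  20 312] [0.434 0.168 0.06 ]
top or [202.8 303.3] [189 294  27  21 311] [0.423 0.283 0.06 ]
scene or [157.7  35.8] [154  32  12  11  63] [ 0.059 -0.802  0.06 ]
scene or [129.7  52. ] [115  37  31  31 551] [ 0.167 -0.835  0.06 ]
scene or [386.2 232.7] [374 223  24  21 234] [0.433 0.174 0.06 ]
scene or [429.6 246.6] [418 237  24  21 259] [0.422 0.287 0.06 ]
top green [353.6 175.7] [343 160  34  26 233] [ 0.714 -0.069  0.054]
top green [474.2 288.3] [462 277  26  24 485] [ 0.444 -0.339  0.054]
top green [408.8 293.6] [397 282  24  24 475] [ 0.435 -0.188  0.054]
scene green [212.7 166.8] [201 158  24  19 286] [ 0.446 -0.34   0.054]
scene green [261.6 184.1] [250 174  25  21 300] [ 0.437 -0.189  0.054]
scene green [245.5 303.7] [222 285  33  33 300] [ 0.758 -0.051  0.054]
top red [482.9 228.1] [474 219  19  19 286] [ 0.587 -0.38   0.02 ]
top red [294.8 281.7] [290 277  11  11  84] [0.468 0.075 0.02 ]
scene red [177.2 194.2] [169 188  18  13 180] [ 0.551 -0.396  0.02 ]
scene red [344.5 237.1] [340 233  10  10  80] [0.47  0.076 0.02 ]
bar ends [[0.606 0.415 0.17 ]
 [0.584 0.134 0.17 ]]
scene bar [[0.591 0.161 0.17 ]
 [0.612 0.418 0.17 ]]
post feet scene [[0.59  0.161 0.005]
 [0.605 0.42  0.005]] top [[0.605 0.419 0.005]
 [0.585 0.156 0.005]]
lane [[ 0.643  0.045  0.015]
 [ 0.627 -0.392  0.015]
 [ 0.518 -0.388  0.015]
 [ 0.534  0.047  0.015]]
jars [[ 0.592 -0.18   0.068]] [[ 0.578 -0.36   0.078]]
pads top [[0.42  0.287 0.084]
 [0.433 0.17  0.084]] scene [[0.434 0.173 0.084]
 [0.422 0.293 0.084]]
switch [[0.4648148  0.07443782 0.02      ]] caddy [[ 0.74369924 -0.09216074  0.095     ]]
```

View pics/top0b.png

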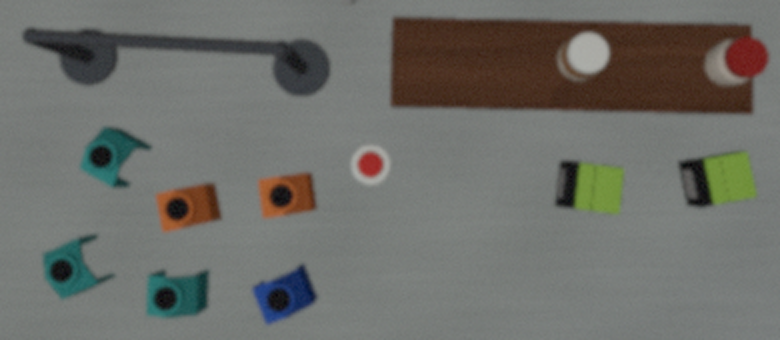

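```bash
cat >> h.py <<'E'
def Rdown(jaw_deg, tilt_deg=0):
    # tool y down, tool z (jaw) at angle jaw_deg in the world xy plane; tilt = rotation about tool z
    a=np.radians(jaw_deg); z=np.array([np.cos(a),np.sin(a),0]); y=np.array([0,0,-1.]); x=np.cross(y,z)
    return R.from_matrix(np.c_[x,y,z])*R.from_rotvec([0,0,np.radians(tilt_deg)])
def plan(pos,Rt,grasp=False,st=None,p0=None,R0=None):
    st=st or get_state(); R0=R.from_quat(st["tool_rot"]) if R0 is None else R0
    p0=st["ee_pos"] if p0 is None else p0
    pos=np.array(pos,float)
    rv=(R0.inv()*Rt).as_rotvec()/0.12
    sh=Rt.inv().apply(pos-p0)/0.02
    print("turn units",rv.round(2),"rows>=",np.abs(rv).max().round(1)," then shift units(target frame)",sh.round(2), " |in start frame",(R0.inv().apply(pos-p0)/.02).round(2))
E
python3 - <<'E'
from h import *
st=get_state();print(R.from_quat(st["tool_rot"]).as_matrix().round(3))
plan([.37,.22,.3],Rdown(90)); plan([.37,.22,.3],Rdown(-90))
E
```

```text
[[-0.897 -0.001  0.443]
 [-0.443  0.002 -0.897]
 [-0.    -1.    -0.002]]
turn units [ 0.000e+00 -2.236e+01 -2.000e-02] rows>= 22.4  then shift units(target frame) [ 4.67 -2.63 38.99]  |in start frame [-21.46  -2.57 -32.89]
turn units [0.02 3.82 0.  ] rows>= 3.8  then shift units(target frame) [ -4.67  -2.63 -38.99]  |in start frame [-21.46  -2.57 -32.89]
```

arm_command:
  motion:
    - [[0,0,0,0,-1,0,-1],[0,0,0,0,-1,0,-1],[0,0,0,0,-1,0,-1],[0,0,0,0,-1,0,-1],[0,0,0,0,-1,0,-1],[0,0,0,0,-1,0,-1],[0,0,0,0,-1,0,-1],[0,0,0,0,-1,0,-1],[0,0,0,0,-1,0,-1],[0,0,0,0,-1,0,-1]]

```text
clock: 0.98
ee_pos: [0.2767, -0.5601, 0.2477]
tool_rot: [-0.523, 0.476, -0.476, 0.523]
wrist_force: [0.6, -0.6, -0.4]
opening: 0.0858
```

arm_command:
  motion:
    - [[0,0,0,0,-1,0,-1],[0,0,0,0,-1,0,-1],[0,0,0,0,-1,0,-1],[0,0,0,0,-1,0,-1],[0,0,0,0,-1,0,-1],[0,0,0,0,-1,0,-1],[0,0,0,0,-1,0,-1],[0,0,0,0,-1,0,-1],[0,0,0,0,-1,0,-1],[0,0,0,0,-1,0,-1]]

```text
clock: 1.82
ee_pos: [0.2766, -0.5601, 0.2477]
tool_rot: [-0.7, 0.098, -0.097, 0.701]
wrist_force: [-0.2, 0.5, 0.9]
opening: 0.0853
```

arm_command:
  motion:
    - [[0,0,0,0,-1,0,-1],[0,0,0,0,-1,0,-1],[0,0,0,0,-0.36,0,-1],[0.2,0,1,0,0,0,-1],[0.2,0,1,0,0,0,-1],[0.2,0,1,0,0,0,-1],[0.2,0,1,0,0,0,-1],[0.2,0,1,0,0,0,-1],[0.2,0,1,0,0,0,-1],[0.2,0,1,0,0,0,-1]]

```text
clock: 2.65
ee_pos: [0.3046, -0.4191, 0.2478]
tool_rot: [-0.707, 0.0, 0.0, 0.707]
wrist_force: [1.0, 0.1, -0.0]
opening: 0.0851
```

arm_command:
  motion:
    - [[0.2,0,1,0,0,0,-1],[0.2,0,1,0,0,0,-1],[0.2,0,1,0,0,0,-1],[0.2,0,1,0,0,0,-1],[0.2,0,1,0,0,0,-1],[0.2,0,1,0,0,0,-1],[0.2,0,1,0,0,0,-1],[0.2,0,1,0,0,0,-1],[0.2,0,1,0,0,0,-1],[0.2,0,1,0,0,0,-1]]

```text
clock: 3.48
ee_pos: [0.3445, -0.2192, 0.2481]
tool_rot: [-0.707, 0.0, 0.0, 0.707]
wrist_force: [-0.2, -0.1, 0.4]
opening: 0.0855
```

arm_command:
  motion:
    - [[0.2,0,1,0,0,0,-1],[0.2,0,1,0,0,0,-1],[0.2,0,1,0,0,0,-1],[0.2,0,1,0,0,0,-1],[0.2,0,1,0,0,0,-1],[0.2,0,1,0,0,0,-1],[0.2,0,1,0,0,0,-1],[0.2,0,1,0,0,0,-1],[0.2,0,1,0,0,0,-1],[0.2,0,1,0,0,0,-1]]

```text
clock: 4.32
ee_pos: [0.3844, -0.0193, 0.2481]
tool_rot: [-0.707, -0.0, 0.0, 0.707]
wrist_force: [-0.2, -0.4, -1.0]
opening: 0.0855
```

arm_command:
  motion:
    - [[0.2,0,1,0,0,0,-1],[0.2,0,1,0,0,0,-1],[0.2,0,1,0,0,0,-1],[0.1,0,1,0,0,0,-1],[0.1,0,1,0,0,0,-1],[0.1,0,1,0,0,0,-1],[0.1,0,1,0,0,0,-1],[0.1,0,1,0,0,0,-1],[0.1,0,1,0,0,0,-1],[0.1,0,1,0,0,0,-1]]

```text
clock: 5.15
ee_pos: [0.4101, 0.1806, 0.248]
tool_rot: [0.707, 0.0, -0.0, -0.707]
wrist_force: [0.4, -0.8, 0.3]
opening: 0.0852
```

arm_command:
  motion:
    - [[0,0,1,0,0,0,-1],[0,0,1,0,0,0,-1],[0,0,0.5,0,0,0,-1],[0,0,0,0,0,0,-1],[0,0,0,0,0,0,-1]]

```text
clock: 5.57
ee_pos: [0.4101, 0.2294, 0.248]
tool_rot: [0.707, 0.0, -0.001, -0.707]
wrist_force: [0.2, -1.4, -0.8]
opening: 0.0856
```

```bash
python3 - <<'E'
from h import *
im,K,T,st=shot("wrist","w1.png"); print(st["clock"],st["ee_pos"],st["joints"].round(3)); print(R.from_quat(st["tool_rot"]).as_matrix().round(3))
shot("top","t1.png")
E
```

```text
5.5667 [0.41013678 0.22944149 0.24798375] [ 4.180e-01  5.000e-03  1.986e+00 -1.000e-03  1.152e+00 -1.154e+00]
[[ 1.    -0.001 -0.002]
 [ 0.002 -0.001  1.   ]
 [-0.001 -1.    -0.001]]
```

View pics/w1.png

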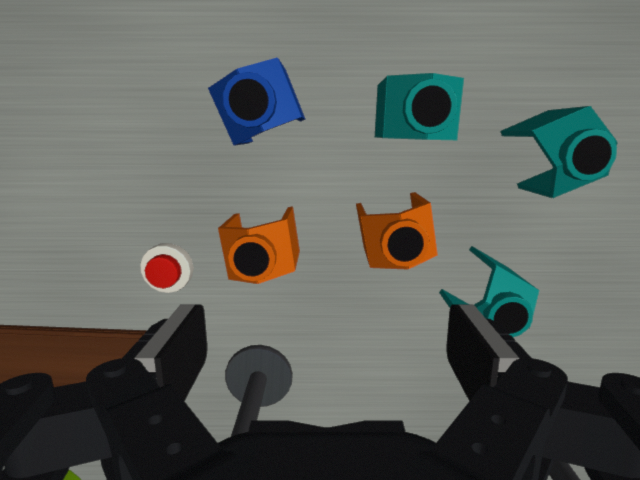

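```bash
python3 - <<'E'
from h import *
im=cv2.imread("pics/w1.png"); cv2.imwrite("pics/w1b.png",cv2.resize(im[180:300,200:460],None,fx=3,fy=3,interpolation=cv2.INTER_CUBIC))
E
```

```text
(no output)
```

View pics/w1b.png

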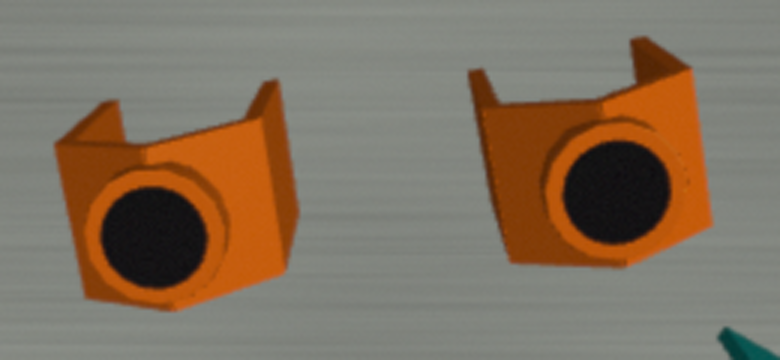

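```bash
python3 - <<'E'
from h import *
K,T=T_wc("wrist",get_state())
for n,q,pad in [("A",[(55,146),(84,297),(262,120),(287,271)],(154,237)),("B",[(484,106),(511,262),(692,68),(712,225)],(617,192))]:
    uv=np.array(q)/3+[200,180]; P=cast(K,T,uv,.058)
    print(n,P.mean(0).round(4),"pad",cast(K,T,np.array(pad)/3+[200,180],.084)[0].round(4))
    for i,j in((0,1),(2,3)): d=P[j]-P[i]; print("  len",np.linalg.norm(d).round(4),"ang",np.degrees(np.arctan2(d[1],d[0])).round(1))
    for i,j in((0,2),(1,3)): d=P[j]-P[i]; print("  wid",np.linalg.norm(d).round(4),"ang",np.degrees(np.arctan2(d[1],d[0])).round(1))
print("sw",cast(K,T,[[162,271]],.02))
E
```

```text
A [0.4351 0.1714 0.058 ] pad [0.4346 0.1713 0.084 ]
  len 0.0431 ang 6.7
  len 0.0427 ang 7.8
  wid 0.0559 ang 97.3
  wid 0.0567 ang 97.7
B [0.423  0.2865 0.058 ] pad [0.4228 0.2863 0.084 ]
  len 0.0442 ang 10.9
  len 0.0438 ang 11.0
  wid 0.0552 ang 100.6
  wid 0.0553 ang 101.1
sw [[0.46645689 0.07566311 0.02      ]]
```

```bash
python3 - <<'E'
from h import *
plan([.4350,.1714,.1],Rdown(97.5)); plan([.435,.1714,.036],Rdown(97.5))
E
```

```text
turn units [ 0.01 -1.09 -0.  ] rows>= 1.1  then shift units(target frame) [ 0.85  7.4  -3.01]  |in start frame [ 1.24  7.4  -2.86]
turn units [ 0.01 -1.09 -0.  ] rows>= 1.1  then shift units(target frame) [ 0.85 10.6  -3.01]  |in start frame [ 1.24 10.6  -2.86]
```

arm_command:
  motion:
    - [[0,0,0,0,-0.55,0,-0.65],[0,0,0,0,-0.54,0,-0.65],[0.28,0.8,-1,0,0,0,-0.65],[0.28,0.8,-1,0,0,0,-0.65],[0.29,0.8,-1,0,0,0,-0.65],[0,1,0,0,0,0,-0.65],[0,1,0,0,0,0,-0.65],[0,1,0,0,0,0,-0.65],[0,1,0,0,0,0,-0.65],[0,0,0,0,0,0,-0.65]]
  grip_force: 25

```text
clock: 6.5
ee_pos: [0.4318, 0.1702, 0.1167]
tool_rot: [0.706, 0.043, -0.049, -0.705]
wrist_force: [-1.4, -0.2, -0.6]
opening: 0.0705
```

```bash
python3 - <<'E'
from h import *
im,K,T,st=shot("wrist","w2.png"); print(st["ee_pos"],st["opening"])
plan([.435,.1714,.036],Rdown(97.5))
E
```

```text
[0.43177828 0.17018435 0.11672893] 0.07047125585385118
turn units [ 0.01 -0.01 -0.05] rows>= 0.0  then shift units(target frame) [0.1  4.12 0.02]  |in start frame [0.12 4.12 0.02]
```

View pics/w2.png

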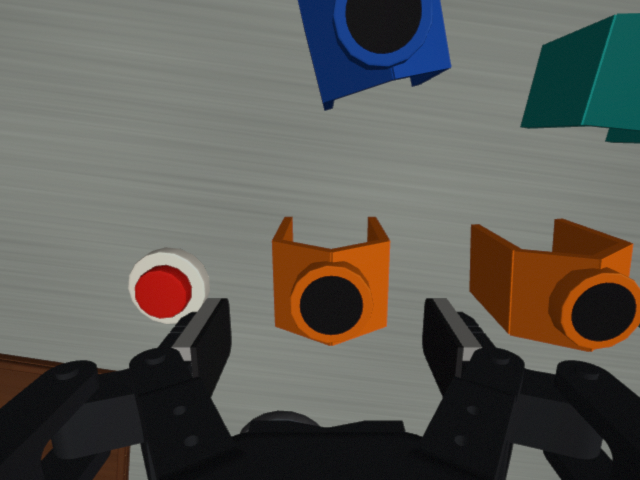

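The stand at (331,290) is centred between the pads, with both legs parallel to them. I'll descend and grip.

arm_command:
  motion:
    - [[0.1,1,0,0,0,0,-0.65],[0,1,0,0,0,0,-0.65],[0,1,0,0,0,0,-0.65],[0,1,0,0,0,0,-0.65],[0,0.1,0,0,0,0,-0.65],[0,0,0,0,0,0,1],[0,0,0,0,0,0,1],[0,0,0,0,0,0,1],[0,0,0,0,0,0,1],[0,0,0,0,0,0,1]]
  grip_force: 25

```text
clock: 7.38
ee_pos: [0.438, 0.1729, 0.0393]
tool_rot: [-0.705, -0.047, 0.046, 0.706]
wrist_force: [-0.6, -0.1, -1.6]
opening: 0.0557
```

arm_command:
  motion:
    - [[0,0,0,0,0,0,1],[0,0,0,0,0,0,1],[0,-0.5,0,0,0,0,1],[0,-1,0,0,0,0,1],[0,-1,0,0,0,0,1],[0,-1,0,0,0,0,1],[0,-1,0,0,0,0,1],[0,-1,0,0,0,0,1],[0,-1,0,0,0,0,1],[0,-1,0,0,0,0,1]]

```text
clock: 8.22
ee_pos: [0.4366, 0.1726, 0.1897]
tool_rot: [0.706, 0.046, -0.046, -0.706]
wrist_force: [-0.3, -0.1, -1.7]
opening: 0.0554
```

```bash
python3 - <<'E'
from h import *
im,K,T,st=shot("wrist","w3.png"); print(st["ee_pos"],st["opening"],st["wrist_force"])
plan([.594,.235,.26],Rdown(-4))
E
```

```text
[0.43663311 0.17257183 0.18965309] 0.05542248181269902 [-0.25554695 -0.12322069 -1.6907546 ]
turn units [-0.06 14.77  0.04] rows>= 14.8  then shift units(target frame) [-3.61 -3.31  7.49]  |in start frame [ 8.08 -3.25  2.04]
```

View pics/w3.png

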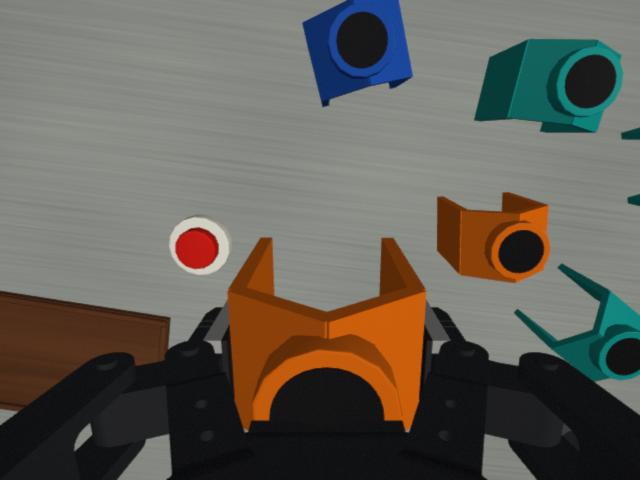

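arm_command:
  motion:
    - [[0,-1,0,0,0,0,1],[0,-1,0,0,0,0,1],[0,-1,0,0,0,0,1],[0,-0.4,0,0,0,0,1],[0,0,0,0,1,0,1],[0,0,0,0,1,0,1],[0,0,0,0,1,0,1],[0,0,0,0,1,0,1],[0,0,0,0,1,0,1],[0,0,0,0,1,0,1]]

```text
clock: 9.1
ee_pos: [0.4364, 0.1725, 0.2553]
tool_rot: [0.676, -0.208, 0.207, -0.676]
wrist_force: [-0.5, -0.6, -0.8]
opening: 0.056
```

arm_command:
  motion:
    - [[0,0,0,0,1,0,1],[0,0,0,0,1,0,1],[0,0,0,0,1,0,1],[0,0,0,0,1,0,1],[0,0,0,0,1,0,1],[0,0,0,0,1,0,1],[0,0,0,0,1,0,1],[0,0,0,0,1,0,1],[0,0,0,0,0.8,0,1],[0,0,0,0,0,0,1]]

```text
clock: 9.93
ee_pos: [0.4365, 0.1725, 0.2553]
tool_rot: [-0.481, 0.519, -0.518, 0.48]
wrist_force: [-0.9, -0.5, -1.5]
opening: 0.0557
```

arm_command:
  motion:
    - [[-0.45,0,0.93,0,0,0,1],[-0.45,0,0.93,0,0,0,1],[-0.45,0,0.93,0,0,0,1],[-0.45,0,0.93,0,0,0,1],[-0.45,0,0.93,0,0,0,1],[-0.45,0,0.93,0,0,0,1],[0,0,0,0,0,0,1],[0,0,0,0,0,0,1],[0,0,0,0,0,0,1]]

```text
clock: 10.68
ee_pos: [0.5515, 0.218, 0.2553]
tool_rot: [-0.482, 0.518, -0.517, 0.481]
wrist_force: [-0.3, -1.1, -0.5]
opening: 0.0556
```

```bash
python3 - <<'E'
from h import *
im,K,T,st=shot("wrist","w4.png"); print(st["clock"],st["ee_pos"],st["opening"],st["joints"].round(2))
plan([.594,.235,.26],Rdown(-4))
E
```

```text
10.6833 [0.55145345 0.21797098 0.25526214] 0.05563997092997841 [0.3  0.24 1.7  0.   1.2  0.38]
turn units [ 0.02 -0.03  0.01] rows>= 0.0  then shift units(target frame) [-1.   -0.22  2.07]  |in start frame [-1.01 -0.23  2.07]
```

View pics/w4.png

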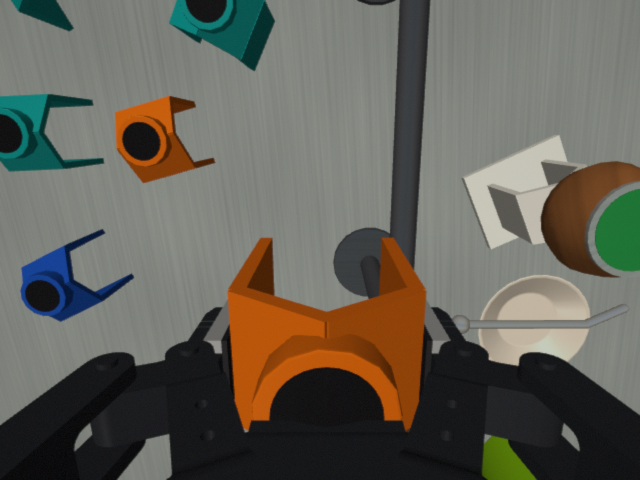

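```bash
python3 - <<'E'
from h import *
K,T=T_wc("wrist",get_state())
im=cv2.imread("pics/w4.png").astype(int)
g=im.sum(2)
for r in (5,60,120,180,220):
    seg=np.where(g[r,380:445]<290)[0]+380; print(r,seg.min(),seg.max(),cast(K,T,[[(seg.min()+seg.max())/2,r]],.17).round(4))
E
```

```text
5 399 429 [[0.6002 0.3371 0.17  ]]
60 397 426 [[0.5986 0.3136 0.17  ]]
120 395 422 [[0.5967 0.2861 0.17  ]]
180 392 419 [[0.5946 0.2565 0.17  ]]
220 390 416 [[0.5928 0.2355 0.17  ]]
```

arm_command:
  motion:
    - [[-0.5,0,1,0,0,0,1],[-0.5,0,1,0,0,0,1],[0,0,0.03,0,0,0,1],[0,0,0,0,0,0,1],[0,0,0,0,0,0,1]]

```text
clock: 11.15
ee_pos: [0.5932, 0.2348, 0.2559]
tool_rot: [-0.482, 0.518, -0.518, 0.481]
wrist_force: [0.2, 0.1, -0.8]
opening: 0.0554
```

```bash
python3 - <<'E'
from h import *
st=get_state();print(st["ee_pos"])
shot("scene","s4.png"); im=cv2.imread("pics/s4.png"); cv2.imwrite("pics/s4b.png",cv2.resize(im[180:360,320:520],None,fx=3,fy=3))
E
```

```text
[0.59323946 0.23478993 0.25593966]
```

View pics/s4b.png

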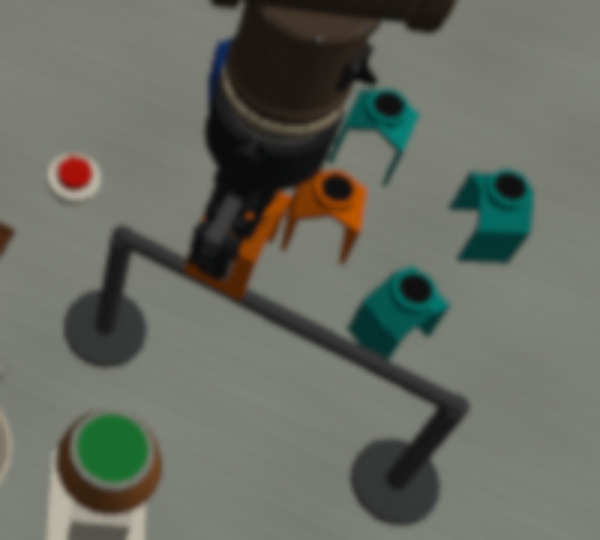

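arm_command:
  motion:
    - [[0,0.7,0,0,0,0,1],[0,0.7,0,0,0,0,1],[0,0.7,0,0,0,0,1],[0,0.7,0,0,0,0,1],[0,0.7,0,0,0,0,1],[0,0.7,0,0,0,0,1],[0,0.6,0,0,0,0,1],[0,0.5,0,0,0,0,1],[0,0.2,0,0,0,0,1],[0,0,0,0,0,0,1]]

```text
clock: 12.03
ee_pos: [0.5941, 0.2351, 0.1455]
tool_rot: [-0.482, 0.518, -0.518, 0.481]
wrist_force: [-0.1, -0.1, -0.3]
opening: 0.0557
```

arm_command:
  motion:
    - [[0,0.1,0,0,0,0,1],[0,0,0,0,0,0,1],[0,0,0,0,0,0,1]]

```text
clock: 12.28
ee_pos: [0.5947, 0.2353, 0.1455]
tool_rot: [0.481, -0.518, 0.518, -0.481]
wrist_force: [-3.1, -1.4, 4.5]
opening: 0.0555
```

arm_command:
  motion:
    - [[0,0,-0.05,0,0,0,-0.65],[0,0,0,0,0,0,-0.65],[0,0,0,0,0,0,-0.65],[0,0,0,0,0,0,-0.65],[0,-0.5,0,0,0,0,-0.65],[0,-1,0,0,0,0,-0.65],[0,-1,0,0,0,0,-0.65],[0,-1,0,0,0,0,-0.65],[0,-1,0,0,0,0,-0.65],[0,-1,0,0,0,0,-0.65]]

```text
clock: 13.12
ee_pos: [0.5935, 0.2353, 0.256]
tool_rot: [0.481, -0.518, 0.518, -0.481]
wrist_force: [0.3, 0.2, -0.2]
opening: 0.0706
```

```bash
python3 - <<'E'
from h import *
im,K,T,st=shot("wrist","w5.png"); print(st["ee_pos"],st["opening"])
shot("scene","s5.png"); im=cv2.imread("pics/s5.png"); cv2.imwrite("pics/s5b.png",cv2.resize(im[180:360,320:520],None,fx=3,fy=3))
plan([.41,.27,.2],Rdown(101))
E
```

```text
[0.59351075 0.23532124 0.25602987] 0.07057476066889337
turn units [ -0.08 -15.31   0.05] rows>= 15.3  then shift units(target frame) [-8.82  2.99  3.43]  |in start frame [-0.98  2.91 -9.44]
```

View pics/w5.png

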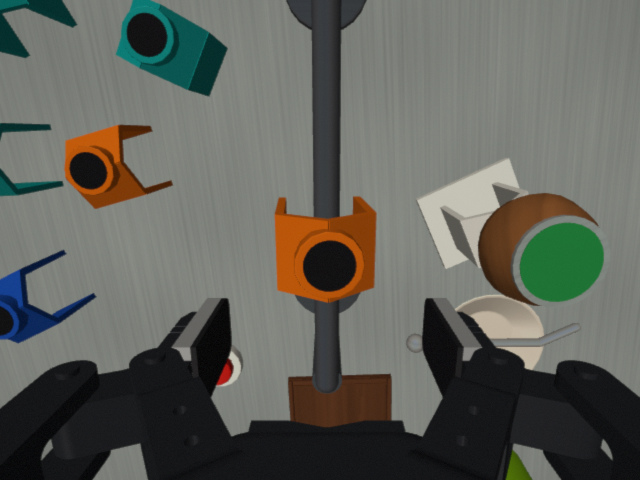

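View pics/s5b.png

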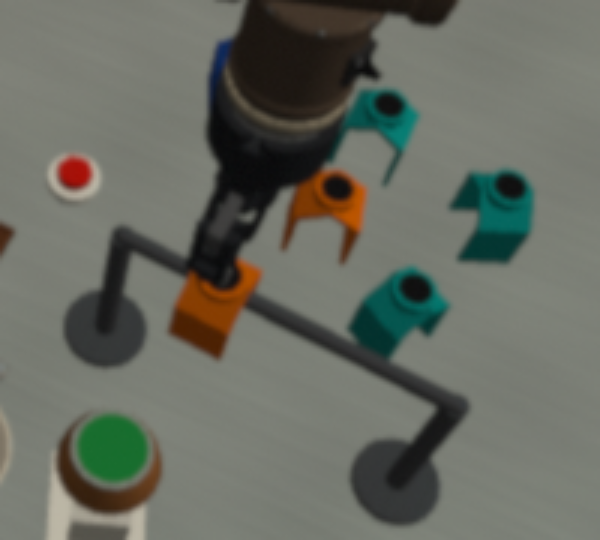

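arm_command:
  motion:
    - [[-0.22,0,-0.97,0,0,0,-0.65],[-0.22,0,-0.97,0,0,0,-0.65],[-0.22,0,-0.97,0,0,0,-0.65],[-0.22,0,-0.97,0,0,0,-0.65],[-0.21,0,-0.97,0,0,0,-0.65],[-0.21,0,-0.96,0,0,0,-0.65],[-0.21,0,-0.96,0,0,0,-0.65],[-0.21,0,-0.96,0,0,0,-0.65],[-0.21,0,-0.96,0,0,0,-0.65],[0,0,0,0,-1,0,-0.65]]

```text
clock: 14.05
ee_pos: [0.419, 0.2869, 0.2529]
tool_rot: [0.513, -0.488, 0.487, -0.511]
wrist_force: [-0.0, -0.8, -0.2]
opening: 0.0706
```

arm_command:
  motion:
    - [[0,0,0,0,-1,0,-0.65],[0,0,0,0,-1,0,-0.65],[0,0,0,0,-1,0,-0.65],[0,0,0,0,-1,0,-0.65],[0,0,0,0,-1,0,-0.65],[0,0,0,0,-1,0,-0.65],[0,0,0,0,-1,0,-0.65],[0,0,0,0,-1,0,-0.65],[0,0,0,0,-1,0,-0.65],[0,0,0,0,-1,0,-0.65]]

```text
clock: 14.88
ee_pos: [0.4224, 0.2863, 0.2532]
tool_rot: [0.698, -0.113, 0.112, -0.698]
wrist_force: [0.4, 0.4, 0.3]
opening: 0.0703
```

arm_command:
  motion:
    - [[0,0,0,0,-1,0,-0.65],[0,0,0,0,-1,0,-0.65],[0,0,0,0,-1,0,-0.65],[0,0,0,0,-1,0,-0.65],[0,0,0,0,-0.3,0,-0.65],[0,1,0,0,0,0,-0.65],[0,1,0,0,0,0,-0.65],[0,1,0,0,0,0,-0.65],[0,1,0,0,0,0,-0.65],[0,1,0,0,0,0,-0.65]]

```text
clock: 15.72
ee_pos: [0.4223, 0.2863, 0.1526]
tool_rot: [0.704, 0.067, -0.068, -0.704]
wrist_force: [0.0, -0.8, 0.1]
opening: 0.0706
```

arm_command:
  motion:
    - [[0,1,0,0,0,0,-0.65],[0,0,0,0,0,0,-0.65],[0,0,0,0,0,0,-0.65]]

```text
clock: 15.97
ee_pos: [0.4215, 0.2858, 0.1327]
tool_rot: [0.704, 0.066, -0.069, -0.703]
wrist_force: [-0.0, 0.4, 0.3]
opening: 0.0708
```

```bash
python3 - <<'E'
from h import *
im,K,T,st=shot("wrist","w6.png"); print(st["ee_pos"],st["opening"])
plan([.423,.2865,.036],Rdown(101))
E
```

```text
[0.42146148 0.28579814 0.13266647] 0.07078704474915201
turn units [ 0.   -0.01 -0.01] rows>= 0.0  then shift units(target frame) [ 0.01  4.9  -0.  ]  |in start frame [ 0.02  4.9  -0.  ]
```

View pics/w6.png

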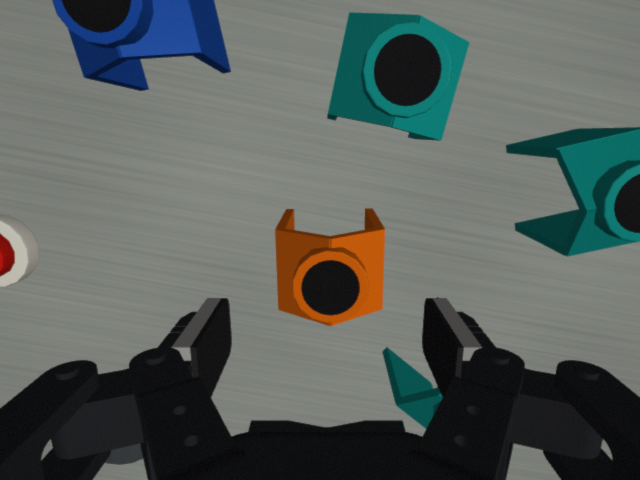

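```bash
python3 - <<'E'
from h import *
st=dict(ee_pos=np.array([.41013,.22944,.24798]),tool_rot=R.from_matrix(np.array([[1,-.001,-.002],[.002,-.001,1],[-.001,-1,-.001]])).as_quat())
K,T=T_wc("wrist",st)
for z in (0,.058): print(z,cast(K,T,[[470,248],[441,291],[538,290],[512,317]],z).round(4))
a=np.radians(101); j=np.array([np.cos(a),np.sin(a)]); 
for o in (.035,.05): print("finger",o,np.array([.423,.2865])+o*j, )
im=cv2.imread("pics/w1.png"); cv2.imwrite("pics/w1c.png",cv2.resize(im[220:350,420:560],None,fx=4,fy=4))
E
```

```text
0 [[0.4493 0.3661 0.    ]
 [0.4935 0.3416 0.    ]
 [0.4922 0.4372 0.    ]
 [0.5213 0.4152 0.    ]]
0.058 [[0.4327 0.3446 0.058 ]
 [0.4701 0.324  0.058 ]
 [0.469  0.4047 0.058 ]
 [0.4936 0.3861 0.058 ]]
finger 0.035 [0.41632169 0.32085695]
finger 0.05 [0.41345955 0.33558136]
```

View pics/w1c.png

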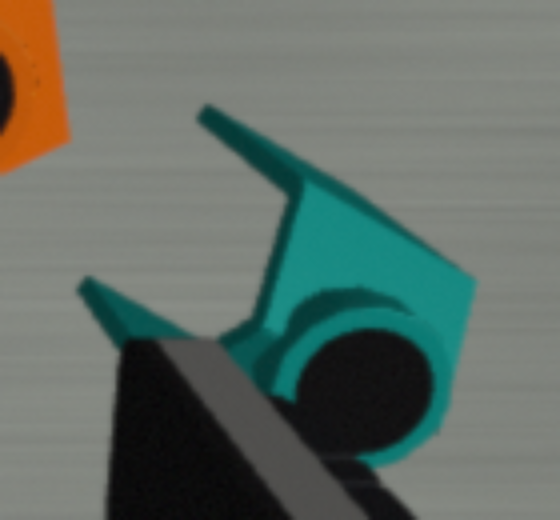

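arm_command:
  motion:
    - [[0,1,0,0,0,0,-0.65],[0,1,0,0,0,0,-0.65],[0,1,0,0,0,0,-0.65],[0,1,0,0,0,0,-0.65],[0,0.8,0,0,0,0,-0.65],[0,0,0,0,0,0,1],[0,0,0,0,0,0,1],[0,0,0,0,0,0,1],[0,0,0,0,0,0,1],[0,0,0,0,0,0,1]]
  grip_force: 25

```text
clock: 16.85
ee_pos: [0.424, 0.2873, 0.0397]
tool_rot: [-0.703, -0.068, 0.067, 0.704]
wrist_force: [1.2, -0.3, -1.4]
opening: 0.0558
```

arm_command:
  motion:
    - [[0,0,0,0,0,0,1],[0,0,0,0,0,0,1],[0,-0.5,0,0,0,0,1],[0,-1,0,0,0,0,1],[0,-1,0,0,0,0,1],[0,-1,0,0,0,0,1],[0,-1,0,0,0,0,1],[0,-1,0,0,0,0,1],[0,-1,0,0,0,0,1],[0,-1,0,0,0,0,1]]

```text
clock: 17.68
ee_pos: [0.4227, 0.2865, 0.19]
tool_rot: [-0.704, -0.068, 0.067, 0.704]
wrist_force: [0.0, 0.7, -0.7]
opening: 0.0559
```

arm_command:
  motion:
    - [[0,-1,0,0,0,0,1],[0,-1,0,0,0,0,1],[0,-1,0,0,0,0,1],[0,-0.5,0,0,0,0,1],[0,0,0,0,1,0,1],[0,0,0,0,1,0,1],[0,0,0,0,1,0,1],[0,0,0,0,1,0,1],[0,0,0,0,1,0,1],[0,0,0,0,1,0,1]]

```text
clock: 18.52
ee_pos: [0.4225, 0.2864, 0.2581]
tool_rot: [0.682, -0.187, 0.187, -0.682]
wrist_force: [0.2, 0.4, -1.1]
opening: 0.0554
```

arm_command:
  motion:
    - [[0,0,0,0,1,0,1],[0,0,0,0,1,0,1],[0,0,0,0,1,0,1],[0,0,0,0,1,0,1],[0,0,0,0,1,0,1],[0,0,0,0,1,0,1],[0,0,0,0,1,0,1],[0,0,0,0,1,0,1],[0,0,0,0,1,0,1],[0,0,0,0,0.3,0,1]]

```text
clock: 19.35
ee_pos: [0.4225, 0.2864, 0.2581]
tool_rot: [-0.48, 0.519, -0.519, 0.48]
wrist_force: [-0.5, 0.5, -0.5]
opening: 0.0559
```

```bash
python3 - <<'E'
from h import *
im,K,T,st=shot("wrist","w7.png"); print(st["ee_pos"],st["opening"])
plan([.6005,.345,.256],Rdown(-4.2))
E
```

```text
[0.42245157 0.28637174 0.25806134] 0.05588116266715168
turn units [ 0.01 -0.03  0.  ] rows>= 0.0  then shift units(target frame) [-3.58  0.1   8.66]  |in start frame [-3.61  0.1   8.65]
```

View pics/w7.png

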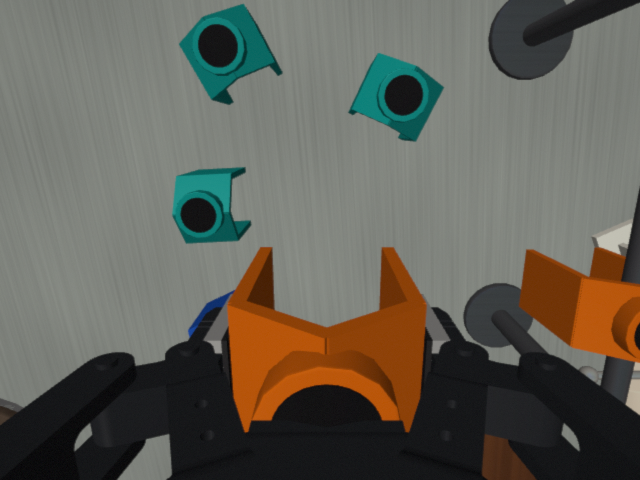

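arm_command:
  motion:
    - [[-0.4,0,0.96,0,0,0,1],[-0.4,0,0.96,0,0,0,1],[-0.4,0,0.96,0,0,0,1],[-0.4,0,0.96,0,0,0,1],[-0.4,0,0.96,0,0,0,1],[-0.4,0,0.96,0,0,0,1],[-0.4,0,0.96,0,0,0,1],[-0.4,0,0.96,0,0,0,1],[-0.4,0,0.96,0,0,0,1],[0,0,0,0,0,0,1]]

```text
clock: 20.23
ee_pos: [0.6036, 0.3462, 0.2576]
tool_rot: [0.48, -0.518, 0.519, -0.482]
wrist_force: [-0.4, 0.4, -1.9]
opening: 0.0555
```

arm_command:
  motion:
    - [[0,0,0,0,0,0,1],[0,0,0,0,0,0,1]]

```text
clock: 20.4
ee_pos: [0.5997, 0.3453, 0.2575]
tool_rot: [-0.482, 0.518, -0.518, 0.481]
wrist_force: [0.0, 1.0, -0.6]
opening: 0.0559
```

```bash
python3 - <<'E'
from h import *
st=get_state();print(st["ee_pos"])
plan([.6005,.345,.256],Rdown(-4.2))
E
```

```text
[0.59972648 0.34531588 0.25752701]
turn units [ 0.02 -0.    0.01] rows>= 0.0  then shift units(target frame) [0.01 0.08 0.04]  |in start frame [0.01 0.08 0.04]
```

arm_command:
  motion:
    - [[0,0.7,0.04,0,0,0,1],[0,0.7,0,0,0,0,1],[0,0.7,0,0,0,0,1],[0,0.7,0,0,0,0,1],[0,0.7,0,0,0,0,1],[0,0.7,0,0,0,0,1],[0,0.7,0,0,0,0,1],[0,0.5,0,0,0,0,1],[0,0.25,0,0,0,0,1],[0,0,0,0,0,0,1]]

```text
clock: 21.23
ee_pos: [0.6014, 0.3455, 0.1443]
tool_rot: [-0.481, 0.518, -0.518, 0.481]
wrist_force: [0.7, 0.7, -1.2]
opening: 0.0555
```

arm_command:
  motion:
    - [[0,0,0,0,0,0,1],[0,0,0,0,0,0,1]]

```text
clock: 21.4
ee_pos: [0.6017, 0.3459, 0.1459]
tool_rot: [0.481, -0.518, 0.518, -0.482]
wrist_force: [-0.5, -0.9, -1.0]
opening: 0.0558
```

arm_command:
  motion:
    - [[0,0.05,-0.05,0,0,0,1],[0,0.05,0,0,0,0,1],[0,0,0,0,0,0,-0.65],[0,0,0,0,0,0,-0.65],[0,0,0,0,0,0,-0.65],[0,0,0,0,0,0,-0.65],[0,-0.5,0,0,0,0,-0.65],[0,-1,0,0,0,0,-0.65],[0,-1,0,0,0,0,-0.65],[0,-1,0,0,0,0,-0.65]]

```text
clock: 22.23
ee_pos: [0.6003, 0.3457, 0.2145]
tool_rot: [-0.481, 0.518, -0.518, 0.481]
wrist_force: [0.6, -0.3, 0.1]
opening: 0.071
```

arm_command:
  motion:
    - [[0,-1,0,0,0,0,-0.65],[0,-1,0,0,0,0,-0.65],[0,-0.5,0,0,0,0,-0.65],[0,0,0,0,0,0,-0.65]]

```text
clock: 22.57
ee_pos: [0.6022, 0.3466, 0.2679]
tool_rot: [0.479, -0.517, 0.519, -0.484]
wrist_force: [0.2, 0.7, -0.5]
opening: 0.0708
```

```bash
python3 - <<'E'
from h import *
im,K,T,st=shot("wrist","w8.png"); print(st["clock"],st["ee_pos"],st["joints"].round(2))
shot("scene","s8.png"); im=cv2.imread("pics/s8.png"); cv2.imwrite("pics/s8b.png",cv2.resize(im[140:360,150:520],None,fx=2,fy=2))
E
```

```text
22.5667 [0.60224197 0.34664379 0.26790435] [0.46 0.42 1.44 0.   1.27 0.53]
```

View pics/w8.png

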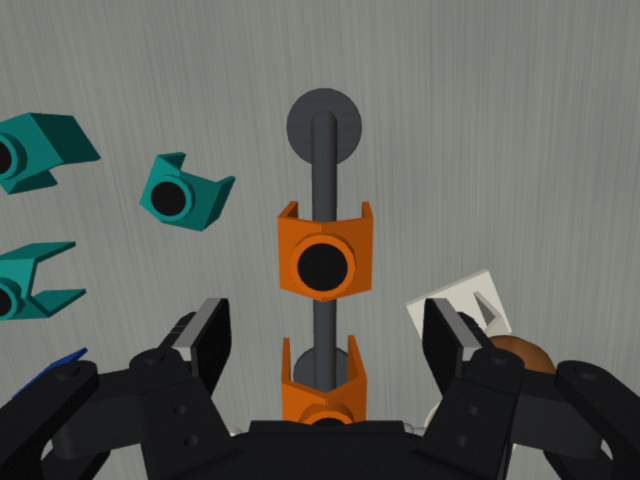

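View pics/s8b.png

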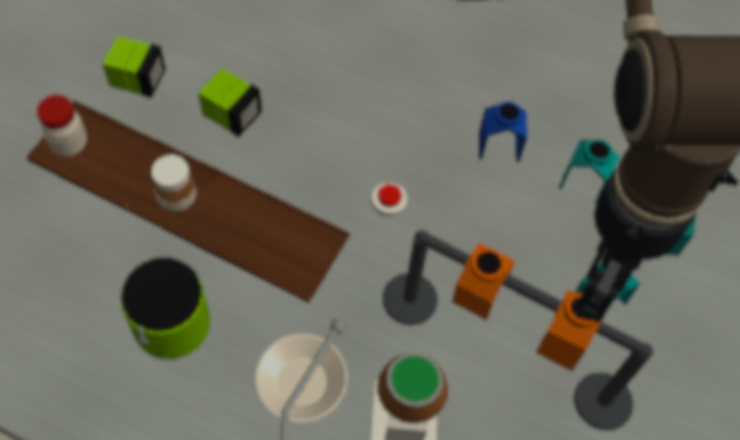

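arm_command:
  motion:
    - [[1,0,-0.22,0,0,0,-0.65],[1,0,-0.22,0,0,0,-0.65],[1,0,-0.22,0,0,0,-0.65],[1,0,-0.22,0,0,0,-0.65],[1,0,-0.22,0,0,0,-0.65],[1,0,-0.22,0,0,0,-0.65],[1,0,-0.22,0,0,0,-0.65],[1,0,-0.22,0,0,0,-0.65],[1,0,-0.22,0,0,0,-0.65],[1,0,-0.22,0,0,0,-0.65]]

```text
clock: 23.5
ee_pos: [0.54, 0.1483, 0.261]
tool_rot: [-0.482, 0.519, -0.517, 0.48]
wrist_force: [-0.4, 0.1, -0.4]
opening: 0.0701
```

arm_command:
  motion:
    - [[1,0,-0.22,0,0,0,-0.65],[1,0,-0.22,0,0,0,-0.65],[1,0,-0.22,0,0,0,-0.65],[1,0,-0.22,0,0,0,-0.65],[1,0,-0.22,0,0,0,-0.65],[1,0,-0.22,0,0,0,-0.65],[1,0,-0.22,0,0,0,-0.65],[1,0,-0.22,0,0,0,-0.65],[1,0,-0.22,0,0,0,-0.65],[1,0,-0.22,0,0,0,-0.65]]

```text
clock: 24.33
ee_pos: [0.4813, -0.0474, 0.2612]
tool_rot: [-0.482, 0.519, -0.517, 0.48]
wrist_force: [-0.4, -0.4, -0.9]
opening: 0.0702
```

arm_command:
  motion:
    - [[1,0,-0.22,0,0,0,-0.65],[1,0,-0.22,0,0,0,-0.65],[1,0,-0.22,0,0,0,-0.65],[1,0,-0.22,0,0,0,-0.65],[1,0,-0.22,0,0,0,-0.65],[1,0,-0.22,0,0,0,-0.65],[1,0,-0.22,0,0,0,-0.65],[1,0,-0.22,0,0,0,-0.65],[0.5,0,-0.2,0,-0.6,0,-0.65],[0,0,0,0,0,0,-0.65]]

```text
clock: 25.17
ee_pos: [0.4296, -0.2145, 0.2613]
tool_rot: [-0.5, 0.502, -0.5, 0.499]
wrist_force: [-0.2, 0.8, 0.7]
opening: 0.0706
```

arm_command:
  motion:
    - [[0,0,0,0,0,0,-0.65],[0,0,0,0,0,0,-0.65]]

```text
clock: 25.33
ee_pos: [0.4309, -0.2125, 0.2622]
tool_rot: [-0.499, 0.502, -0.5, 0.499]
wrist_force: [0.3, 0.5, -0.7]
opening: 0.0706
```

```bash
python3 - <<'E'
from h import *
im,K,T,st=shot("wrist","w9.png"); print(st["clock"],st["ee_pos"],st["joints"].round(3))
E
```

```text
25.3333 [ 0.43092182 -0.21247324  0.26217143] [-5.490e-01  1.200e-02  1.948e+00  1.000e-03  1.184e+00 -5.460e-01]
```

View pics/w9.png

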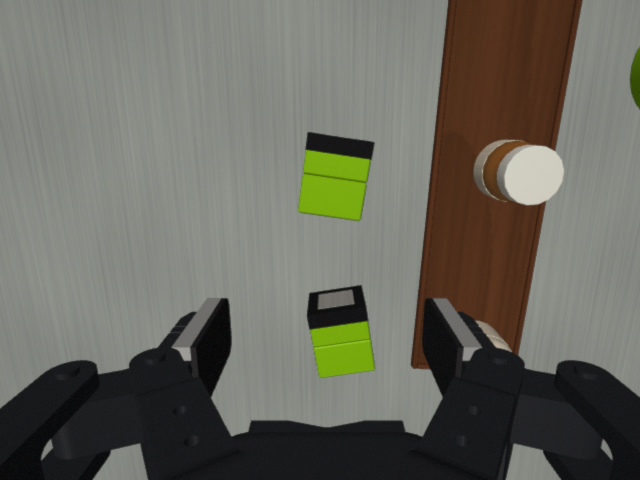

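```bash
python3 - <<'E'
from h import *
im=cv2.imread("pics/w9.png"); cv2.imwrite("pics/w9b.png",cv2.resize(im[120:390,270:400],None,fx=2.2,fy=2.2,interpolation=cv2.INTER_CUBIC))
E
```

```text
(no output)
```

View pics/w9b.png

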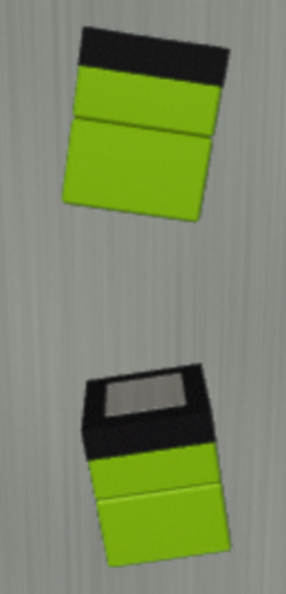

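```bash
python3 - <<'E'
from h import *
K,T=T_wc("wrist",get_state())
for n,q in [("1",[(82,27),(230,48),(63,203),(199,221)]),("2",[(82,430),(212,411),(107,567),(230,550)])]:
    P=cast(K,T,np.array(q)/2.2+[270,120],.054)
    print(n,P.mean(0).round(4),[ (np.linalg.norm(P[j]-P[i]).round(4),np.degrees(np.arctan2(*(P[j]-P[i])[1::-1])).round(1)) for i,j in ((0,1),(2,3),(2,0),(3,1))])
# lane right/left walls
uv=[[449,5],[436,150],[425,250],[415,365],[520,368],[580,5],[552,180]]
print(cast(K,T,uv,.015).round(3))
print("jar1 base-ish", cast(K,T,[[530,175]],.068))
E
```

```text
1 [ 0.4375 -0.1827  0.054 ] [(np.float64(0.0543), np.float64(-8.0)), (np.float64(0.0524), np.float64(-7.8)), (np.float64(0.0652), np.float64(82.8)), (np.float64(0.065), np.float64(81.1))]
2 [ 0.444  -0.3335  0.054 ] [(np.float64(0.0536), np.float64(9.0)), (np.float64(0.053), np.float64(8.9)), (np.float64(0.0647), np.float64(98.7)), (np.float64(0.0647), np.float64(98.1))]
[[ 0.531 -0.046  0.015]
 [ 0.529 -0.162  0.015]
 [ 0.525 -0.256  0.015]
 [ 0.522 -0.381  0.015]
 [ 0.632 -0.384  0.015]
 [ 0.639 -0.046  0.015]
 [ 0.637 -0.189  0.015]]
jar1 base-ish [[ 0.58970622 -0.17939724  0.068     ]]
```

```bash
python3 - <<'E'
from h import *
Rt=Rdown(-8,-30); print(Rt.as_matrix().round(3))
G=np.array([.4375,-.1827,.030]); a=Rt.apply([0,1,0]); 
plan(G+.002*a-.1*a,Rt)
E
```

```text
[[-0.121 -0.07   0.99 ]
 [-0.858 -0.495 -0.139]
 [ 0.5   -0.866  0.   ]]
turn units [-0.29  1.12 -4.37] rows>= 4.4  then shift units(target frame) [-7.12  4.41  0.11]  |in start frame [-3.9   7.38  0.66]
```

arm_command:
  motion:
    - [[0,0,0,-0.06,0.22,-0.87,-0.65],[0,0,0,-0.06,0.22,-0.87,-0.65],[0,0,0,-0.06,0.22,-0.87,-0.65],[0,0,0,-0.06,0.22,-0.88,-0.65],[0,0,0,-0.05,0.24,-0.88,-0.65],[0,0,0,0,0,0,-0.65],[0,0,0,0,0,0,-0.65]]

```text
clock: 25.97
ee_pos: [0.4315, -0.2113, 0.2623]
tool_rot: [0.587, -0.394, 0.634, -0.312]
wrist_force: [-0.4, -0.5, -0.2]
opening: 0.0705
```

```bash
python3 - <<'E'
from h import *
st=get_state(); print(st["joints"].round(2))
Rt=Rdown(-8,-30)
G=np.array([.4375,-.1827,.030]); a=Rt.apply([0,1,0]); 
plan(G+.002*a-.1*a,Rt)
E
```

```text
[-0.23  0.01  2.04 -0.59  1.11  0.17]
turn units [-0.02  0.04 -0.01] rows>= 0.0  then shift units(target frame) [-7.07  4.43  0.1 ]  |in start frame [-7.07  4.43  0.13]
```

Now move to the pre-grasp and look.

arm_command:
  motion:
    - [[-0.88,0.55,0.01,0,0,0,-0.65],[-0.88,0.55,0.01,0,0,0,-0.65],[-0.88,0.55,0.01,0,0,0,-0.65],[-0.88,0.55,0.01,0,0,0,-0.65],[-0.88,0.55,0.01,0,0,0,-0.65],[-0.88,0.55,0.01,0,0,0,-0.65],[-0.88,0.55,0.02,0,0,0,-0.65],[-0.88,0.55,0.02,0,0,0,-0.65],[0,0,0,0,0,0,-0.65],[0,0,0,0,0,0,-0.65]]

```text
clock: 26.8
ee_pos: [0.444, -0.1372, 0.1163]
tool_rot: [0.587, -0.395, 0.635, -0.31]
wrist_force: [-0.1, -0.2, 0.6]
opening: 0.0703
```

```bash
python3 - <<'E'
from h import *
im,K,T,st=shot("wrist","w10.png"); print(st["joints"].round(2))
Rt=Rdown(-8,-30)
G=np.array([.4375,-.1827,.030]); a=Rt.apply([0,1,0]); 
plan(G+.002*a,Rt)
E
```

```text
[-0.07  0.26  2.11 -0.67  0.93  0.53]
turn units [-0.01 -0.01  0.01] rows>= 0.0  then shift units(target frame) [-0.2   5.02 -0.05]  |in start frame [-0.2   5.02 -0.05]
```

View pics/w10.png

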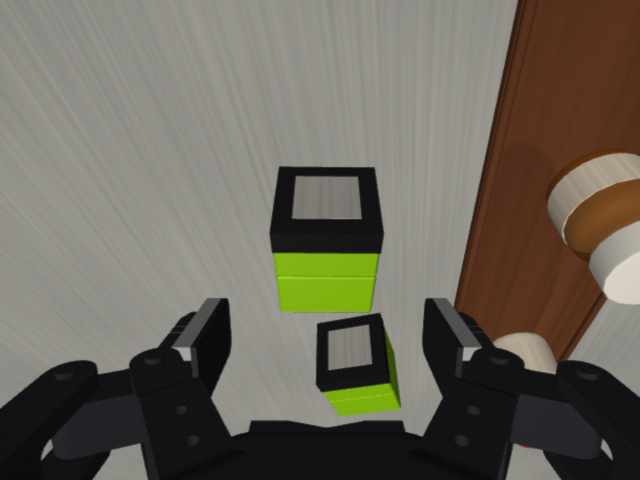

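arm_command:
  motion:
    - [[-0.2,1,-0.05,0,0,0,-0.65],[0,1,0,0,0,0,-0.65],[0,1,0,0,0,0,-0.65],[0,1,0,0,0,0,-0.65],[0,1,0,0,0,0,-0.65],[0,0,0,0,0,0,1],[0,0,0,0,0,0,1],[0,0,0,0,0,0,1],[0,0,0,0,0,0,1],[0,0,0,0,0,0,1]]
  grip_force: 45

```text
clock: 27.68
ee_pos: [0.4381, -0.1827, 0.0292]
tool_rot: [0.586, -0.394, 0.637, -0.311]
wrist_force: [0.2, -0.1, -1.4]
opening: 0.0537
```

arm_command:
  motion:
    - [[0,0,0,0,0,0,1],[0,0,0,0,0,0,1]]

```text
clock: 27.85
ee_pos: [0.4375, -0.1826, 0.0285]
tool_rot: [0.586, -0.394, 0.636, -0.31]
wrist_force: [-0.5, 0.3, -1.6]
opening: 0.0534
```

```bash
python3 - <<'E'
from h import *
st=get_state();print(st["ee_pos"],st["opening"]);plan(st["ee_pos"]+[0,0,.17],Rdown(-8,-30))
E
```

```text
[ 0.43748419 -0.18255689  0.0285374 ] 0.05338012652728577
turn units [-0.02 -0.    0.01] rows>= 0.0  then shift units(target frame) [ 4.25 -7.36  0.  ]  |in start frame [ 4.26 -7.35  0.02]
```

arm_command:
  motion:
    - [[0.53,-0.92,0,0,0,0,1],[0.53,-0.92,0,0,0,0,1],[0.53,-0.92,0,0,0,0,1],[0.53,-0.92,0,0,0,0,1],[0.53,-0.92,0,0,0,0,1],[0.53,-0.92,0,0,0,0,1],[0.53,-0.92,0,0,0,0,1],[0.53,-0.92,0,0,0,0,1],[0,0,0,0,0,0.87,1],[0,0,0,0,0,0.87,1]]

```text
clock: 28.68
ee_pos: [0.438, -0.1808, 0.1994]
tool_rot: [0.541, -0.453, 0.6, -0.378]
wrist_force: [-1.0, 0.6, -2.2]
opening: 0.0538
```

arm_command:
  motion:
    - [[0,0,0,0,0,0.87,1],[0,0,0,0,0,0.87,1],[0,0,0,0,0,0.88,1],[0,0,0,0,1,0,1],[0,0,0,0,1,0,1],[0,0,0,0,1,0,1],[0,0,0,0,1,0,1],[0,0,0,0,1,0,1],[0,0,0,0,1,0,1],[0,0,0,0,1,0,1]]

```text
clock: 29.52
ee_pos: [0.4362, -0.1819, 0.1977]
tool_rot: [0.205, -0.676, 0.678, -0.204]
wrist_force: [-0.0, 0.2, -2.1]
opening: 0.0536
```

arm_command:
  motion:
    - [[0,0,0,0,1,0,1],[0,0,0,0,1,0,1],[0,0,0,0,1,0,1],[0,0,0,0,1,0,1],[0,0,0,0,0.93,0,1],[0,0,0,0,0,0,1]]

```text
clock: 30.02
ee_pos: [0.4363, -0.1819, 0.1977]
tool_rot: [-0.0, -0.706, 0.708, 0.0]
wrist_force: [-0.0, -0.0, -2.3]
opening: 0.0537
```

```bash
python3 - <<'E'
from h import *
im,K,T,st=shot("wrist","w11.png"); print(st["ee_pos"],st["opening"],st["joints"].round(2))
R0=Rdown(-8,-30); off=R0.inv().apply(np.array([.4375,-.1826,.0285])-np.array([.4375,-.1827,.027]))
R1=Rdown(-90,60); 
C=np.array([.586,.003,.038]); print((C+R1.apply(off)).round(4))
plan([.586,.003,.2],Rdown(-90,0))
E
```

```text
[ 0.43627265 -0.18190593  0.1976933 ] 0.053722450788432206 [-0.49  0.07  2.03 -0.    1.04  1.09]
[0.5845 0.003  0.0381]
turn units [-0.02  0.03 -0.  ] rows>= 0.0  then shift units(target frame) [-7.48 -0.11 -9.25]  |in start frame [-7.51 -0.13 -9.22]
```

View pics/w11.png

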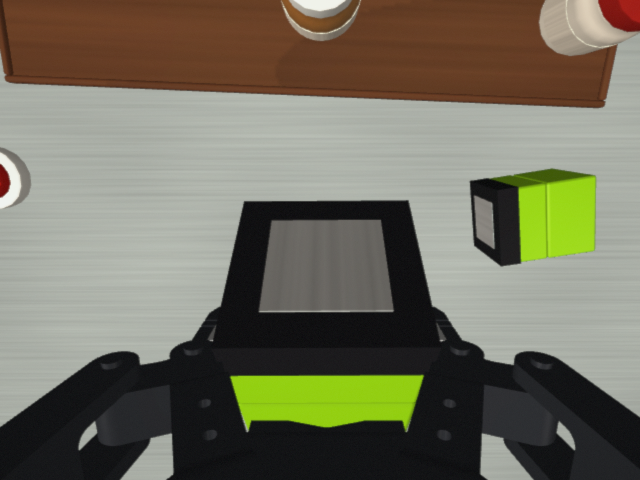

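arm_command:
  motion:
    - [[-0.75,-0.05,-0.92,0,0,0,1],[-0.75,-0.05,-0.92,0,0,0,1],[-0.75,-0.05,-0.92,0,0,0,1],[-0.75,-0.05,-0.92,0,0,0,1],[-0.75,-0.05,-0.92,0,0,0,1],[-0.75,-0.05,-0.92,0,0,0,1],[-0.75,-0.05,-0.92,0,0,0,1],[-0.75,-0.05,-0.92,0,0,0,1],[-0.75,-0.05,-0.92,0,0,0,1],[-0.75,-0.05,-0.92,0,0,0,1]]

```text
clock: 30.9
ee_pos: [0.587, 0.0028, 0.2074]
tool_rot: [0.001, -0.706, 0.708, -0.002]
wrist_force: [0.0, 0.5, -1.9]
opening: 0.0536
```

arm_command:
  motion:
    - [[0,0,0,0,0,0.97,1],[0,0,0,0,0,0.97,1],[0,0,0,0,0,0.97,1],[0,0,0,0,0,0.97,1],[0,0,0,0,0,0.97,1],[0,0,0,0,0,0.97,1],[0,0,0,0,0,0.97,1],[0,0,0,0,0,0.97,1],[0,0,0,0,0,0.97,1],[0,0,0,0,0,0,1]]

```text
clock: 31.73
ee_pos: [0.5876, 0.0191, 0.2074]
tool_rot: [0.252, 0.674, -0.639, 0.271]
wrist_force: [-0.8, -0.1, -2.5]
opening: 0.0536
```

```bash
python3 - <<'E'
from h import *
im,K,T,st=shot("wrist","w12.png"); print(st["ee_pos"],st["opening"],st["joints"].round(2))
plan([.5845,.003,.0395],Rdown(-90,60))
plan([.5845,.003,.07],Rdown(-90,60))
shot("scene","s12.png"); im=cv2.imread("pics/s12.png"); cv2.imwrite("pics/s12b.png",cv2.resize(im[140:360,150:520],None,fx=2,fy=2))
E
```

```text
[0.5875624  0.01911227 0.20736234] 0.05358906241606112 [-0.11  0.01  2.27  0.88  0.17  0.61]
turn units [ 0.46 -0.02  2.4 ] rows>= 2.4  then shift units(target frame) [7.38 4.05 0.78]  |in start frame [5.92 5.93 1.08]
turn units [ 0.46 -0.02  2.4 ] rows>= 2.4  then shift units(target frame) [6.05 3.29 0.78]  |in start frame [4.87 4.83 1.02]
```

View pics/w12.png

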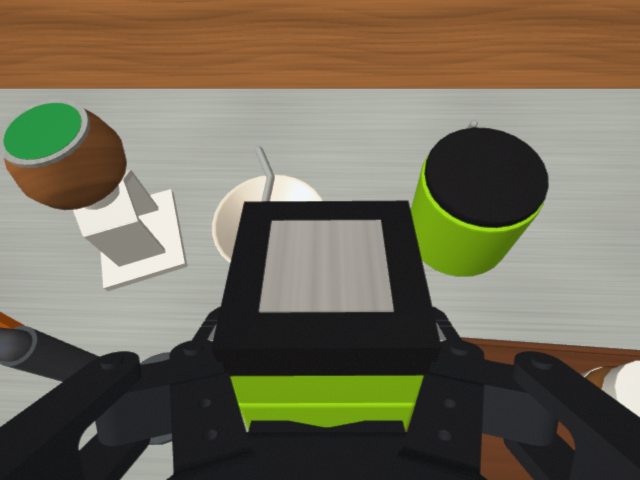

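View pics/s12b.png

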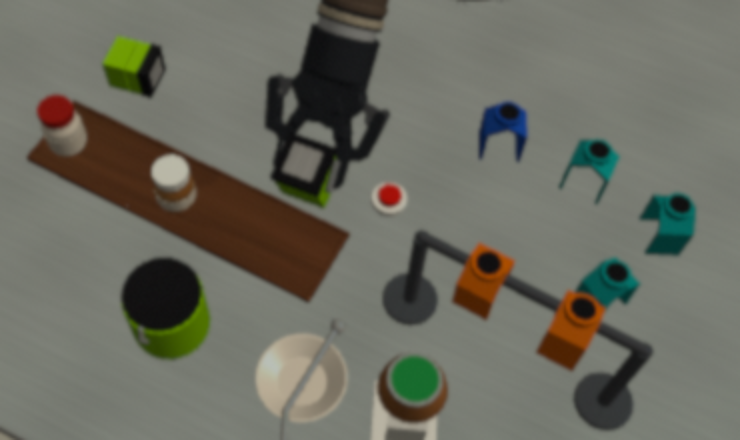

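```bash
python3 - <<'E'
from h import *
from scipy.optimize import least_squares,brentq
D=[(.309,1.635,1.2,.6242,.247),(.005,1.986,1.152,.470,.248),(.24,1.70,1.2,.593,.2553),(.42,1.44,1.27,.695,.268),(.012,1.948,1.184,.4805,.262),(.07,2.03,1.04,.4727,.1977)]
A=[];b=[]
for j2,j3,_,r,z in D:
    s=j2+j3; A.append([1,np.sin(j2),np.sin(s),np.cos(s),0]);b.append(r); A.append([0,np.cos(j2),-0+np.cos(s),-np.sin(s),1]);b.append(z)
x,res,rk,sv=np.linalg.lstsq(np.array(A),np.array(b),rcond=None); print("a,L1,A,B,c",x.round(3),res)
a,L1,A_,B,c=x
# current state: wrist point from joints, vs TCP -> L3
st=get_state(); 
for j,p,q in [(st["joints"],st["ee_pos"],R.from_quat(st["tool_rot"])),(np.array([-.07,.26,2.11,-.67,.93,.53]),np.array([.444,-.1372,.1163]),Rdown(-8,-30))]:
    s=j[1]+j[2]; r=a+L1*np.sin(j[1])+A_*np.sin(s)+B*np.cos(s); zz=c+L1*np.cos(j[1])+A_*np.cos(s)-B*np.sin(s)
    W=np.array([r*np.cos(j[0]),r*np.sin(j[0]),zz]) # + L3 in z
    d=p-W; t=q.apply([0,1,0]); # p = W+L3 z + L3 t
    v=t+[0,0,1]; print("L3",(d@v/(v@v)).round(4),"resid",(d-(d@v/(v@v))*v).round(4))
E
```

```text
a,L1,A,B,c [0.008 0.485 0.52  0.037 0.009] [1.41179031e-05]
L3 0.3066 resid [-0.0022  0.0432 -0.0032]
L3 0.2178 resid [-0.008   0.0034  0.0084]
```

```bash
python3 - <<'E'
import numpy as np
from scipy.optimize import fsolve
a,L1,A,B,c=[0.008,0.485,0.52,0.037,0.009]
for L3 in (.22,.26,.30):
  h=c+L3
  for zt in (.04,.2):
   for t in (30,40,45,50,55,60):
    th=np.radians(t); wr=.585-L3*np.sin(th); wz=zt+L3*np.cos(th)
    f=lambda q:[a+L1*np.sin(q[0])+A*np.sin(q[0]+q[1])+B*np.cos(q[0]+q[1])-wr,h+L1*np.cos(q[0])+A*np.cos(q[0]+q[1])-B*np.sin(q[0]+q[1])-wz]
    q,i,ok,m=fsolve(f,[.3,1.9],full_output=1); print(L3,zt,t,q.round(2),"j5",(np.pi-th-q.sum()).round(2),ok)
E
```

```text
0.22 0.04 30 [0.41 2.11] j5 0.1 1
0.22 0.04 40 [0.42 2.18] j5 -0.15 1
0.22 0.04 45 [0.43 2.21] j5 -0.28 1
0.22 0.04 50 [0.45 2.23] j5 -0.42 1
0.22 0.04 55 [0.48 2.25] j5 -0.55 1
0.22 0.04 60 [0.52 2.27] j5 -0.69 1
0.22 0.2 30 [0.12 2.05] j5 0.46 1
0.22 0.2 40 [0.09 2.13] j5 0.22 1
0.22 0.2 45 [0.09 2.17] j5 0.1 1
0.22 0.2 50 [0.09 2.2 ] j5 -0.02 1
0.22 0.2 55 [0.09 2.24] j5 -0.15 1
0.22 0.2 60 [0.11 2.27] j5 -0.28 1
0.26 0.04 30 [0.39 2.15] j5 0.07 1
0.26 0.04 40 [0.41 2.23] j5 -0.2 1
0.26 0.04 45 [0.43 2.27] j5 -0.34 1
0.26 0.04 50 [0.46 2.29] j5 -0.49 1
0.26 0.04 55 [0.5  2.32] j5 -0.64 1
0.26 0.04 60 [0.55 2.33] j5 -0.79 1
0.26 0.2 30 [0.08 2.09] j5 0.44 1
0.26 0.2 40 [0.06 2.19] j5 0.2 1
0.26 0.2 45 [0.05 2.24] j5 0.07 1
0.26 0.2 50 [0.06 2.28] j5 -0.06 1
0.26 0.2 55 [0.07 2.31] j5 -0.2 1
0.26 0.2 60 [0.09 2.35] j5 -0.35 1
0.3 0.04 30 [0.38 2.2 ] j5 0.04 1
0.3 0.04 40 [0.41 2.29] j5 -0.25 1
0.3 0.04 45 [0.44 2.32] j5 -0.4 1
0.3 0.04 50 [0.48 2.35] j5 -0.56 1
0.3 0.04 55 [0.53 2.37] j5 -0.73 1
0.3 0.04 60 [0.6  2.39] j5 -0.89 1
0.3 0.2 30 [0.05 2.14] j5 0.42 1
0.3 0.2 40 [0.02 2.25] j5 0.17 1
0.3 0.2 45 [0.02 2.3 ] j5 0.03 1
0.3 0.2 50 [0.03 2.35] j5 -0.11 1
0.3 0.2 55 [0.05 2.39] j5 -0.26 1
0.3 0.2 60 [0.09 2.43] j5 -0.42 1
```

```bash
python3 - <<'E'
from h import *
plan([.585,.003,.21],Rdown(-90,0))
E
```

```text
turn units [ 0.41  0.22 -6.33] rows>= 6.3  then shift units(target frame) [ 0.18 -0.08  0.77]  |in start frame [ 0.08 -0.23  0.76]
```

arm_command:
  motion:
    - [[0,0,0,0.06,0.03,-0.9,1],[0,0,0,0.06,0.03,-0.9,1],[0,0,0,0.06,0.03,-0.9,1],[0,0,0,0.06,0.03,-0.9,1],[0,0,0,0.06,0.03,-0.9,1],[0,0,0,0.06,0.03,-0.9,1],[0,0,0,0.05,0.03,-0.93,1],[0,0,0,0,0,0,1],[0,0,0,0,0,0,1]]

```text
clock: 32.58
ee_pos: [0.5931, 0.0272, 0.2097]
tool_rot: [0.047, 0.716, -0.693, 0.066]
wrist_force: [-0.2, 0.6, -1.7]
opening: 0.0536
```

```bash
python3 - <<'E'
from h import *
st=get_state();print(st["joints"].round(2))
plan([.585,.003,.21],Rdown(-2,0))
E
```

```text
[-0.05  0.2   1.86  0.05  0.92  1.47]
turn units [ -0.8  -12.54  -1.26] rows>= 12.5  then shift units(target frame) [ 1.23 -0.02 -0.36]  |in start frame [ 0.43 -0.12  1.2 ]
```

arm_command:
  motion:
    - [[0,0,0,-0.06,-0.96,-0.1,1],[0,0,0,-0.06,-0.96,-0.1,1],[0,0,0,-0.06,-0.96,-0.1,1],[0,0,0,-0.06,-0.96,-0.1,1],[0,0,0,-0.06,-0.96,-0.1,1],[0,0,0,-0.06,-0.96,-0.1,1],[0,0,0,-0.06,-0.96,-0.1,1],[0,0,0,-0.06,-0.96,-0.1,1],[0,0,0,-0.06,-0.96,-0.1,1],[0,0,0,-0.06,-0.96,-0.1,1]]

```text
clock: 33.42
ee_pos: [0.5899, 0.0272, 0.2086]
tool_rot: [-0.383, 0.589, -0.583, 0.408]
wrist_force: [0.3, -1.2, -2.6]
opening: 0.0536
```

arm_command:
  motion:
    - [[0,0,0,-0.06,-0.96,-0.1,1],[0,0,0,-0.06,-0.96,-0.1,1],[0,0,0,-0.08,-0.96,-0.06,1],[0.6,0,-0.2,0,0,0,1],[0.6,0,-0.2,0,0,0,1],[0,0,0,0,0,0,1],[0,0,0,0,0,0,1]]

```text
clock: 34.0
ee_pos: [0.5814, 0.003, 0.2091]
tool_rot: [-0.489, 0.514, -0.509, 0.487]
wrist_force: [0.2, -0.4, -2.0]
opening: 0.0531
```

```bash
python3 - <<'E'
from h import *
st=get_state();print(st["joints"].round(2),st["ee_pos"])
plan([.585,.003,.21],Rdown(-2,0))
plan([.585,.003,.21],Rdown(-2,52))
E
```

```text
[-0.07  0.27  1.77  0.    1.11 -0.03] [0.58135322 0.00298313 0.20907553]
turn units [ 0.06 -0.1  -0.03] rows>= 0.1  then shift units(target frame) [-0.01 -0.05  0.18]  |in start frame [-0.01 -0.05  0.18]
turn units [ 0.01 -0.12  7.54] rows>= 7.5  then shift units(target frame) [-0.04 -0.02  0.18]  |in start frame [-0.01 -0.05  0.18]
```

arm_command:
  motion:
    - [[0,0,0.18,0,-0.12,0.58,1],[0,0,0,0,0,0.58,1],[0,0,0,0,0,0.58,1],[0,0,0,0,0,0.58,1],[0,0,0,0,0,0.58,1],[0,0,0,0,0,0.58,1],[0,0,0,0,0,0.58,1],[0,0,0,0,0,0.58,1],[0,0,0,0,0,0.58,1],[0,0,0,0,0,0.58,1]]

```text
clock: 34.83
ee_pos: [0.5863, 0.0033, 0.2095]
tool_rot: [-0.289, 0.647, -0.307, 0.635]
wrist_force: [0.3, 0.6, -2.1]
opening: 0.0539
```

arm_command:
  motion:
    - [[0,0,0,0,0,0.58,1],[0,0,0,0,0,0.58,1],[0,0,0,0,0,0.58,1],[0,0,0,0,0,0,1],[0,0,0,0,0,0,1]]

```text
clock: 35.25
ee_pos: [0.5857, 0.0033, 0.2082]
tool_rot: [-0.221, 0.675, -0.24, 0.662]
wrist_force: [0.5, -0.1, -1.5]
opening: 0.0533
```

```bash
python3 - <<'E'
from h import *
im,K,T,st=shot("wrist","w13.png");print(st["joints"].round(2),st["ee_pos"],st["opening"])
R1=Rdown(-2,52); R0=Rdown(-8,-30); off=R0.inv().apply([0,.0001,.0015])
# tin corner lowest when leaning: axis rotated 82 deg
th=np.radians(8); low=.033*np.cos(th)+.027*np.sin(th)
C=np.array([.586,.003,.005+low]); print("TCP contact",(C+R1.apply(off)).round(4))
plan(C+R1.apply(off)+[0,0,.03],R1)
shot("scene","s13.png"); im=cv2.imread("pics/s13.png"); cv2.imwrite("pics/s13b.png",cv2.resize(im[140:360,150:520],None,fx=2,fy=2))
E
```

```text
[-0.45  0.49  1.73  0.81  1.46 -0.74] [0.58572541 0.00328485 0.20815068] 0.053349507291139346
TCP contact [0.5859 0.0015 0.0417]
turn units [ 0.07 -0.02  0.01] rows>= 0.1  then shift units(target frame) [ 5.48  4.14 -0.  ]  |in start frame [5.47 4.15 0.04]
```

View pics/w13.png

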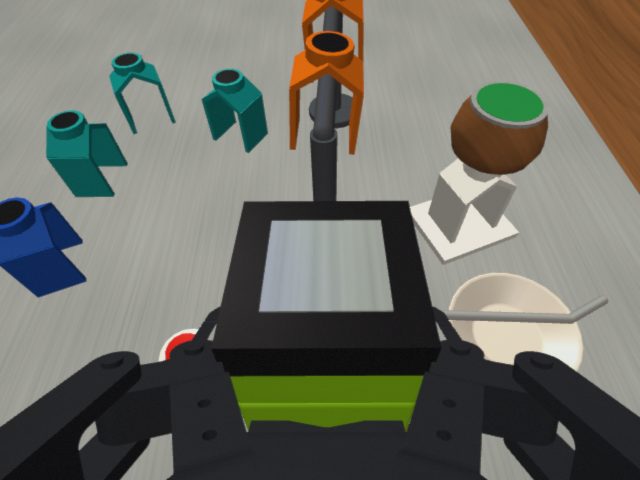

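View pics/s13b.png

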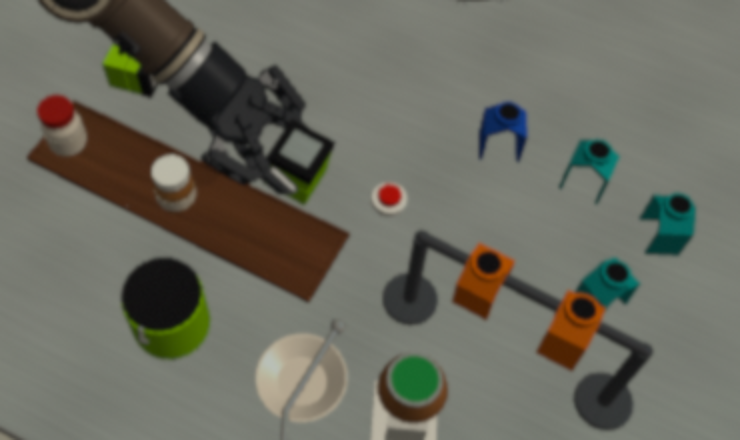

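arm_command:
  motion:
    - [[0.68,0.52,0,0,0,0,1],[0.68,0.52,0,0,0,0,1],[0.68,0.52,0,0,0,0,1],[0.68,0.52,0,0,0,0,1],[0.68,0.52,0,0,0,0,1],[0.68,0.52,0,0,0,0,1],[0.68,0.52,0,0,0,0,1],[0.68,0.52,0,0,0,0,1],[0,0,0,0,0,0,1],[0,0,0,0,0,0,1]]

```text
clock: 36.18
ee_pos: [0.5843, 0.0037, 0.0713]
tool_rot: [-0.221, 0.675, -0.238, 0.663]
wrist_force: [0.1, 0.1, -1.5]
opening: 0.0539
```

```bash
python3 - <<'E'
from h import *
st=get_state();print(st["joints"].round(2),st["ee_pos"],st["opening"])
plan([.5859,.0015,.0417],Rdown(-2,52))
shot("scene","s14.png"); im=cv2.imread("pics/s14.png"); cv2.imwrite("pics/s14b.png",cv2.resize(im[140:300,150:370],None,fx=3,fy=3))
E
```

```text
[-0.45  0.7   1.74  0.84  1.31 -0.91] [0.58433805 0.00367604 0.07133278] 0.05389515288774129
turn units [ 0.09 -0.02 -0.01] rows>= 0.1  then shift units(target frame) [1.23 0.83 0.08]  |in start frame [1.23 0.83 0.09]
```

View pics/s14b.png

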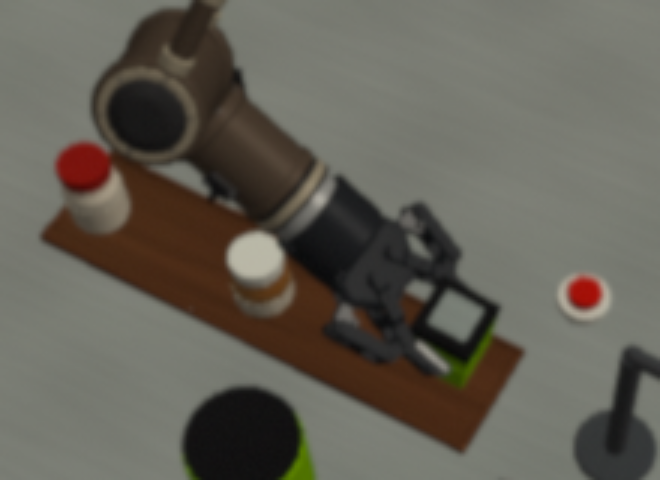

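arm_command:
  motion:
    - [[0.4,0.27,0.08,0,0,0,1],[0.4,0.27,0,0,0,0,1],[0.35,0.25,0,0,0,0,1],[0,0,0,0,0,0,1],[0,0,0,0,0,0,1],[0,0,0,0,0,0,1]]

```text
clock: 36.73
ee_pos: [0.5865, 0.0011, 0.0445]
tool_rot: [-0.221, 0.674, -0.239, 0.663]
wrist_force: [0.3, 0.2, -1.9]
opening: 0.0534
```

arm_command:
  motion:
    - [[0.08,0.06,0,0,0,0,1],[0.08,0.06,0,0,0,0,1],[0,0,0,0,0,0,1],[0,0,0,0,0,0,1]]

```text
clock: 37.07
ee_pos: [0.5865, 0.001, 0.0405]
tool_rot: [-0.221, 0.674, -0.239, 0.663]
wrist_force: [0.6, 0.3, -1.4]
opening: 0.0535
```

arm_command:
  motion:
    - [[0.08,0.06,0,0,0,0,1],[0,0,0,0,0,0,1],[0,0,0,0,0,0,1]]

```text
clock: 37.32
ee_pos: [0.5868, 0.0009, 0.0391]
tool_rot: [-0.221, 0.674, -0.239, 0.664]
wrist_force: [-0.4, -1.2, 1.3]
opening: 0.0539
```

```bash
python3 - <<'E'
from h import *
im,K,T,st=shot("wrist","w15.png");print(st["ee_pos"],st["wrist_force"])
shot("scene","s15.png"); im=cv2.imread("pics/s15.png"); cv2.imwrite("pics/s15b.png",cv2.resize(im[200:290,260:340],None,fx=6,fy=6,interpolation=cv2.INTER_CUBIC))
E
```

```text
[0.58680483 0.00085447 0.03914655] [-0.35308565 -1.16801748  1.28330265]
```

View pics/s15b.png

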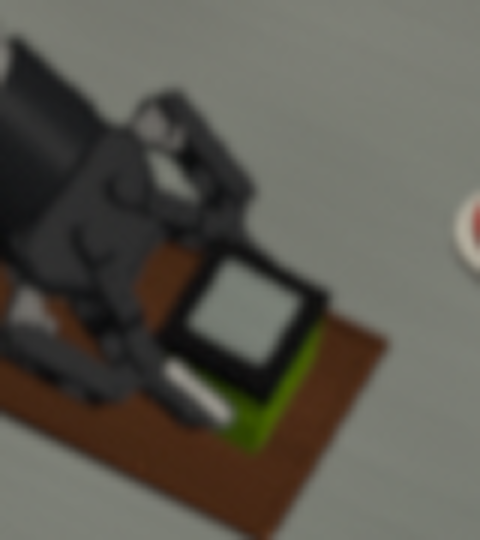

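arm_command:
  motion:
    - [[0,0,0,0,0,0,-0.5],[0,0,0,0,0,0,-0.65],[0,0,0,0,0,0,-0.65],[0,0,0,0,0,0,-0.65],[0,0,0,0,0,0,-0.65],[0,-0.5,0,0,0,0,-0.65],[0,-0.8,0,0,0,0,-0.65],[0,-0.8,0,0,0,0,-0.65],[0,-0.8,0,0,0,0,-0.65],[-0.4,-0.8,0,0,0,0,-0.65]]

```text
clock: 38.25
ee_pos: [0.5853, -0.055, 0.0911]
tool_rot: [-0.221, 0.674, -0.24, 0.663]
wrist_force: [0.1, -0.1, -0.7]
opening: 0.0703
```

arm_command:
  motion:
    - [[-0.7,-0.5,0,0,0,0,-0.65],[-0.7,-0.5,0,0,0,0,-0.65],[-0.7,-0.5,0,0,0,0,-0.65],[-0.7,-0.5,0,0,0,0,-0.65],[-0.7,-0.5,0,0,0,0,-0.65],[-0.7,-0.5,0,0,0,0,-0.65],[0,0,0,0,0,0,-0.65]]

```text
clock: 38.83
ee_pos: [0.5882, -0.0496, 0.1987]
tool_rot: [-0.221, 0.671, -0.241, 0.665]
wrist_force: [0.8, -0.0, 0.3]
opening: 0.0702
```

```bash
python3 - <<'E'
from h import *
im,K,T,st=shot("wrist","w16.png");print(st["clock"],st["ee_pos"],st["joints"].round(2))
shot("scene","s16.png"); im=cv2.imread("pics/s16.png"); cv2.imwrite("pics/s16b.png",cv2.resize(im[140:300,150:370],None,fx=3,fy=3,interpolation=cv2.INTER_CUBIC))
plan([.44,-.22,.26],Rdown(9,0))
E
```

```text
38.8333 [ 0.58821469 -0.04957309  0.19868695] [-0.52  0.54  1.68  0.77  1.5  -0.79]
turn units [-0.67 -1.46 -7.53] rows>= 7.5  then shift units(target frame) [ 7.3  -3.27 -8.57]  |in start frame [ 2.85 -8.89 -7.09]
```

View pics/s16b.png

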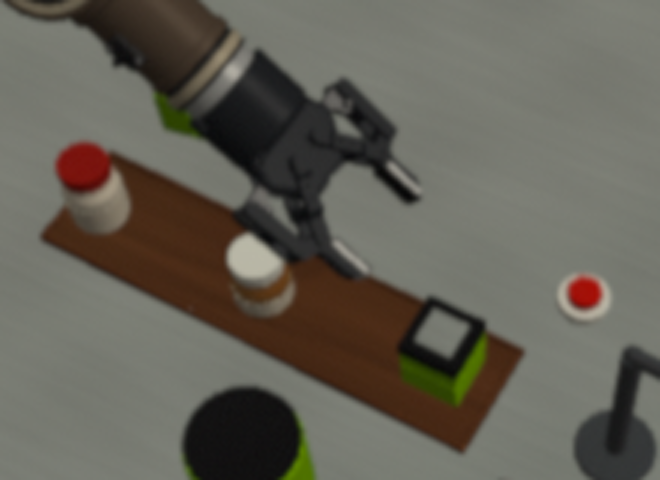

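View pics/w16.png

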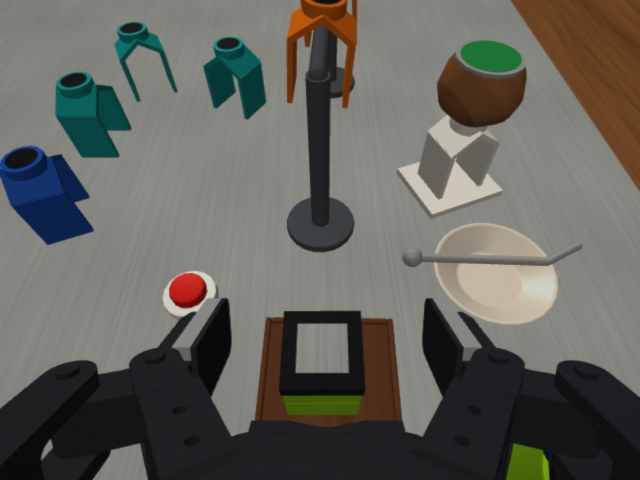

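arm_command:
  motion:
    - [[0,0,0,-0.07,-0.15,-0.75,-0.65],[0,0,0,-0.07,-0.15,-0.75,-0.65],[0,0,0,-0.07,-0.15,-0.75,-0.65],[0,0,0,-0.07,-0.15,-0.75,-0.65],[0,0,0,-0.07,-0.15,-0.75,-0.65],[0,0,0,-0.07,-0.15,-0.75,-0.65],[0,0,0,-0.07,-0.15,-0.75,-0.65],[0,0,0,-0.07,-0.15,-0.75,-0.65],[0,0,0,-0.07,-0.15,-0.75,-0.65],[0,0,0,-0.07,-0.15,-0.75,-0.65]]

```text
clock: 39.77
ee_pos: [0.5856, -0.0484, 0.1927]
tool_rot: [0.54, -0.459, 0.456, -0.539]
wrist_force: [0.5, 0.0, -1.3]
opening: 0.0703
```

arm_command:
  motion:
    - [[0.73,-0.3,-0.86,0,0,0,-0.65],[0.73,-0.3,-0.86,0,0,0,-0.65],[0.73,-0.3,-0.86,0,0,0,-0.65],[0.73,-0.3,-0.86,0,0,0,-0.65],[0.73,-0.3,-0.86,0,0,0,-0.65],[0.73,-0.3,-0.86,0,0,0,-0.65],[0.73,-0.3,-0.86,0,0,0,-0.65],[0.73,-0.3,-0.86,0,0,0,-0.65],[0.73,-0.3,-0.86,0,0,0,-0.65],[0.73,-0.3,-0.86,0,0,0,-0.65]]

```text
clock: 40.6
ee_pos: [0.4385, -0.2209, 0.2517]
tool_rot: [-0.539, 0.461, -0.454, 0.54]
wrist_force: [0.5, -0.8, 0.6]
opening: 0.0705
```

arm_command:
  motion:
    - [[0,0,0,0,0,0,-0.65],[0,0,0,0,0,0,-0.65]]

```text
clock: 40.77
ee_pos: [0.4393, -0.221, 0.2521]
tool_rot: [-0.538, 0.461, -0.456, 0.539]
wrist_force: [0.1, 0.7, -0.0]
opening: 0.0704
```

```bash
python3 - <<'E'
from h import *
im,K,T,st=shot("wrist","w17.png");print(st["clock"],st["ee_pos"],st["joints"].round(2))
Rt=Rdown(9,-30)
cv2.imwrite("pics/w17b.png",cv2.resize(im[230:430,250:420,::-1],None,fx=3,fy=3,interpolation=cv2.INTER_CUBIC))
E
```

```text
40.7667 [ 0.43934356 -0.22097945  0.25210177] [-0.56  0.05  1.93  0.    1.17 -0.72]
```

View pics/w17.png

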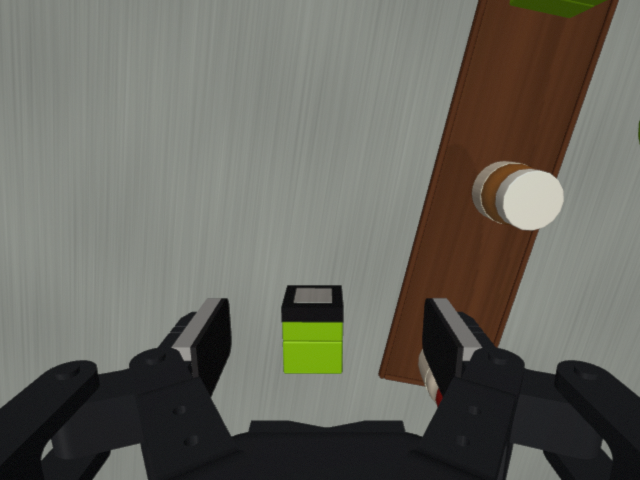

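View pics/w17b.png

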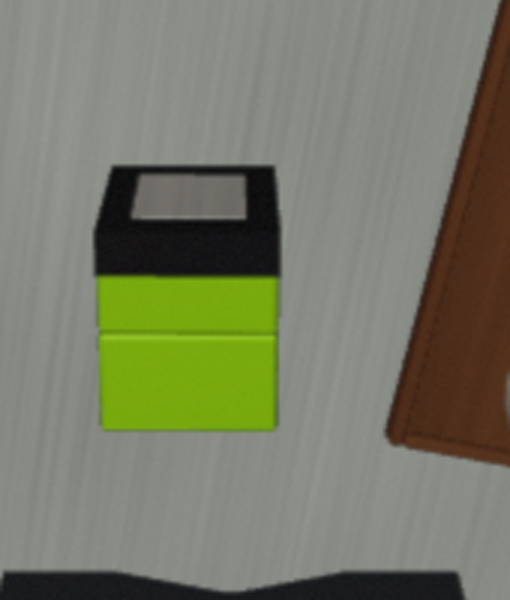

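```bash
python3 - <<'E'
from h import *
K,T=T_wc("wrist",get_state())
P=cast(K,T,np.array([(95,231),(280,231),(103,430),(276,430)])/3+[250,230],.054)
print(P.mean(0).round(4),[ (np.linalg.norm(P[j]-P[i]).round(4),np.degrees(np.arctan2(*(P[j]-P[i])[1::-1])).round(1)) for i,j in ((0,1),(2,3),(2,0),(3,1))])
Rt=Rdown(9,-36); G=np.r_[P.mean(0)[:2],.030]; a=Rt.apply([0,1,0]); plan(G-.1*a,Rt); print((G-.1*a).round(3))
E
```

```text
[ 0.4444 -0.3322  0.054 ] [(np.float64(0.0533), np.float64(9.4)), (np.float64(0.0523), np.float64(9.5)), (np.float64(0.065), np.float64(99.8)), (np.float64(0.0649), np.float64(98.8))]
turn units [ 0.01  0.05 -5.3 ] rows>= 5.3  then shift units(target frame) [-2.02  7.25 -0.65]  |in start frame [ 2.67  7.03 -0.64]
[ 0.435 -0.274  0.111]
```

arm_command:
  motion:
    - [[0,0,0,0,0,-0.75,-0.65],[0,0,0,0,0,-0.75,-0.65],[0,0,0,0,0,-0.75,-0.65],[0,0,0,0,0,-0.75,-0.65],[0,0,0,0,0,-0.75,-0.65],[0,0,0,0,0,-0.75,-0.65],[0,0,0,0,0,-0.75,-0.65],[0,0,0,0,0,0,-0.65],[0,0,0,0,0,0,-0.65]]

```text
clock: 41.57
ee_pos: [0.44, -0.2185, 0.2512]
tool_rot: [0.655, -0.271, 0.598, -0.374]
wrist_force: [-0.0, 0.1, -0.5]
opening: 0.0703
```

arm_command:
  motion:
    - [[-0.25,0.9,-0.08,0,0,0,-0.65],[-0.25,0.9,-0.08,0,0,0,-0.65],[-0.25,0.9,-0.08,0,0,0,-0.65],[-0.25,0.9,-0.08,0,0,0,-0.65],[-0.25,0.9,-0.08,0,0,0,-0.65],[-0.25,0.9,-0.08,0,0,0,-0.65],[-0.25,0.9,-0.08,0,0,0,-0.65],[-0.25,0.9,-0.08,0,0,0,-0.65],[0,0,0,0,0,0,-0.65],[0,0,0,0,0,0,-0.65]]

```text
clock: 42.4
ee_pos: [0.4353, -0.2743, 0.1121]
tool_rot: [0.654, -0.272, 0.6, -0.372]
wrist_force: [-0.4, -0.6, 0.7]
opening: 0.0705
```

```bash
python3 - <<'E'
from h import *
im,K,T,st=shot("wrist","w18.png");print(st["clock"],st["ee_pos"],st["joints"].round(2))
Rt=Rdown(9,-36); plan([.4443,-.3325,.030],Rt)
E
```

```text
42.4 [ 0.4352898  -0.27432702  0.11212793] [-0.35  0.23  2.22 -1.03  0.64  0.33]
turn units [-0.01  0.04 -0.04] rows>= 0.0  then shift units(target frame) [-0.07  5.09 -0.05]  |in start frame [-0.04  5.09 -0.06]
```

View pics/w18.png

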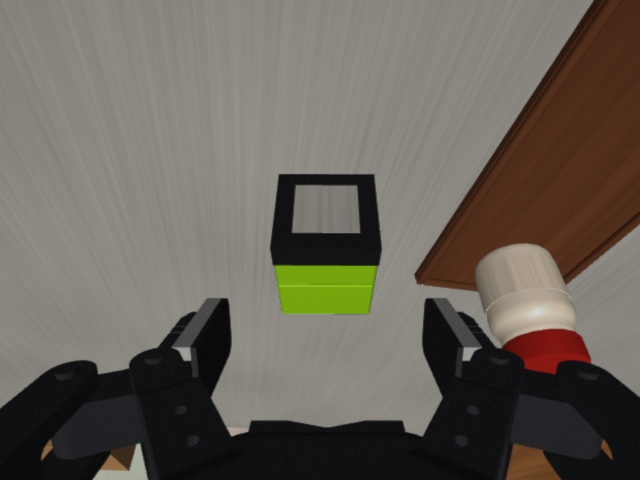

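arm_command:
  motion:
    - [[0,0,0,0,0,0.45,-0.65],[0,0,0,0,0,0.42,-0.65],[0,0,0,0,0,0,-0.65]]

```text
clock: 42.7
ee_pos: [0.4385, -0.2751, 0.1159]
tool_rot: [0.637, -0.303, 0.582, -0.403]
wrist_force: [0.3, -0.5, 0.6]
opening: 0.0704
```

```bash
python3 - <<'E'
from h import *
st=get_state();print(st["ee_pos"],st["joints"].round(2))
Rt=Rdown(9,-30); plan([.4443,-.3325,.030],Rt)
E
```

```text
[ 0.43850221 -0.27512476  0.11593228] [-0.4   0.2   2.19 -0.82  0.61  0.09]
turn units [-0.05  0.02 -0.02] rows>= 0.0  then shift units(target frame) [ 0.34  5.16 -0.16]  |in start frame [ 0.36  5.16 -0.19]
```

arm_command:
  motion:
    - [[0.34,1,-0.17,0,0,0,-0.65],[0,1,0,0,0,0,-0.65],[0,1,0,0,0,0,-0.65],[0,1,0,0,0,0,-0.65],[0,1,0,0,0,0,-0.65],[0,0.16,0,0,0,0,-0.65],[0,0,0,0,0,0,-0.65],[0,0,0,0,0,0,-0.65]]
  grip_force: 45

```text
clock: 43.37
ee_pos: [0.442, -0.3305, 0.0274]
tool_rot: [0.639, -0.304, 0.58, -0.403]
wrist_force: [0.7, 0.3, -0.7]
opening: 0.0706
```

```bash
python3 - <<'E'
from h import *
im,K,T,st=shot("wrist","w19.png")
print(st["ee_pos"],st["joints"].round(2),st["wrist_force"])
Rt=Rdown(9,-30); plan([.4443,-.3325,.030],Rt)
E
```

```text
[ 0.44200154 -0.33047583  0.02736055] [-0.51  0.43  2.14 -1.09  0.46  0.3 ] [ 0.67121569  0.27598858 -0.7201139 ]
turn units [-0.02  0.05 -0.02] rows>= 0.1  then shift units(target frame) [ 0.16 -0.04  0.09]  |in start frame [ 0.16 -0.04  0.08]
```

View pics/w19.png

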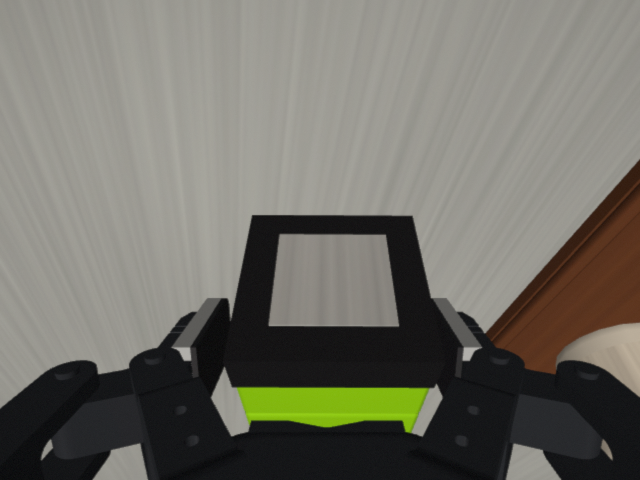

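arm_command:
  motion:
    - [[0.1,0,0.09,0,0,0,-0.65],[0,0,0,0,0,0,1],[0,0,0,0,0,0,1],[0,0,0,0,0,0,1],[0,0,0,0,0,0,1],[0,0,0,0,0,0,1],[0,0,0,0,0,0,1]]
  grip_force: 45

```text
clock: 44.0
ee_pos: [0.4447, -0.3322, 0.029]
tool_rot: [0.639, -0.303, 0.581, -0.403]
wrist_force: [-0.2, 3.5, 6.0]
opening: 0.0537
```

```bash
python3 - <<'E'
from h import *
st=get_state()
print(st["ee_pos"],R.from_quat(st["tool_rot"]).inv().apply(st["ee_pos"]-[.4444,-.3325,.027]).round(4))
plan(st["ee_pos"]+[0,0,.17],Rdown(9,-30))
E
```

```text
[ 0.44472078 -0.33219475  0.02904128] [ 0.0008 -0.0019  0.0004]
turn units [-0.03  0.05 -0.02] rows>= 0.1  then shift units(target frame) [ 4.25 -7.36  0.  ]  |in start frame [ 4.23 -7.37 -0.  ]
```

arm_command:
  motion:
    - [[0.53,-0.92,0,0,0,0,1],[0.53,-0.92,0,0,0,0,1],[0.53,-0.92,0,0,0,0,1],[0.53,-0.92,0,0,0,0,1],[0.53,-0.92,0,0,0,0,1],[0.53,-0.92,0,0,0,0,1],[0.53,-0.92,0,0,0,0,1],[0.53,-0.92,0,0,0,0,1],[0,0,0,0,0,0.6,1],[0,0,0,0,0,0.6,1]]

```text
clock: 44.83
ee_pos: [0.4444, -0.3312, 0.1988]
tool_rot: [0.615, -0.349, 0.549, -0.446]
wrist_force: [-0.0, -1.4, -1.0]
opening: 0.0533
```

arm_command:
  motion:
    - [[0,0,0,0,0,0.6,1],[0,0,0,0,0,0.6,1],[0,0,0,0,0,0.6,1],[0,0,0,0,0,0.6,1],[0,0,0,0,0,0.6,1],[0,0,0,0,0.8,0.16,1],[0,0,0,0,0.8,0,1],[0,0,0,0,0,0,1],[0,0,0,0,0,0,1]]

```text
clock: 45.58
ee_pos: [0.4435, -0.332, 0.1969]
tool_rot: [-0.493, 0.508, -0.505, 0.494]
wrist_force: [-0.8, 0.4, -2.2]
opening: 0.0536
```

```bash
python3 - <<'E'
from h import *
im,K,T,st=shot("wrist","w20.png")
print(st["ee_pos"],st["joints"].round(2),st["opening"])
plan([.585,-.065,.21],Rdown(-2,0))
E
```

```text
[ 0.4434707  -0.3320032   0.19690533] [-0.72  0.23  1.84  0.    1.07 -0.7 ] 0.05355922823341444
turn units [ 0.02  0.07 -0.03] rows>= 0.1  then shift units(target frame) [-13.58  -0.65   6.6 ]  |in start frame [-13.53  -0.61   6.72]
```

View pics/w20.png

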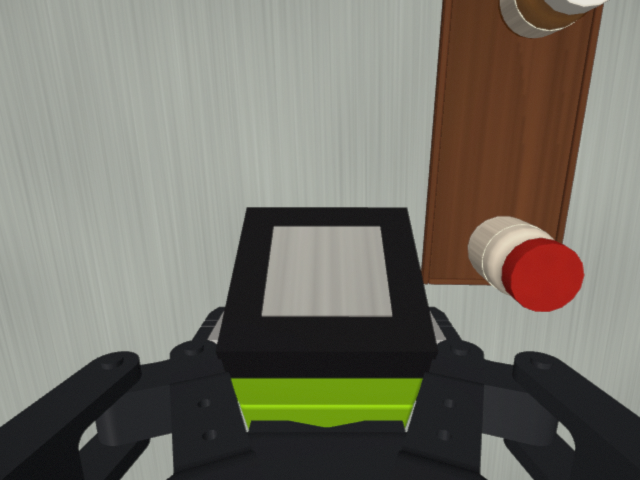

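arm_command:
  motion:
    - [[-0.97,-0.05,0.47,0,0,0,1],[-0.97,-0.05,0.47,0,0,0,1],[-0.97,-0.05,0.47,0,0,0,1],[-0.97,-0.05,0.47,0,0,0,1],[-0.97,-0.05,0.47,0,0,0,1],[-0.97,-0.05,0.47,0,0,0,1],[-0.97,-0.05,0.47,0,0,0,1],[-0.97,-0.05,0.47,0,0,0,1],[-0.97,-0.05,0.47,0,0,0,1],[-0.97,-0.05,0.47,0,0,0,1]]

```text
clock: 46.47
ee_pos: [0.5436, -0.1397, 0.2079]
tool_rot: [-0.493, 0.508, -0.505, 0.494]
wrist_force: [0.7, -0.4, -1.9]
opening: 0.0535
```

arm_command:
  motion:
    - [[-0.97,-0.05,0.47,0,0,0,1],[-0.97,-0.05,0.47,0,0,0,1],[-0.97,-0.05,0.47,0,0,0,1],[-0.97,-0.05,0.47,0,0,0,1],[0,0,0,0,0,0.58,1],[0,0,0,0,0,0.58,1],[0,0,0,0,0,0.58,1],[0,0,0,0,0,0.58,1],[0,0,0,0,0,0.58,1],[0,0,0,0,0,0.58,1]]

```text
clock: 47.3
ee_pos: [0.5833, -0.0644, 0.2124]
tool_rot: [-0.376, 0.599, -0.391, 0.589]
wrist_force: [1.1, 0.3, -1.7]
opening: 0.0535
```

arm_command:
  motion:
    - [[0,0,0,0,0,0.58,1],[0,0,0,0,0,0.58,1],[0,0,0,0,0,0.58,1],[0,0,0,0,0,0.58,1],[0,0,0,0,0,0.58,1],[0,0,0,0,0,0.58,1],[0,0,0,0,0,0.58,1],[0,0,0,0,0,0,1],[0,0,0,0,0,0,1]]

```text
clock: 48.05
ee_pos: [0.5828, -0.065, 0.2108]
tool_rot: [-0.221, 0.673, -0.24, 0.664]
wrist_force: [-0.0, -0.9, -0.9]
opening: 0.0534
```

```bash
python3 - <<'E'
from h import *
im,K,T,st=shot("wrist","w21.png")
print(st["clock"],st["ee_pos"],st["joints"].round(2),st["opening"])
top,Kt,Tt,_=shot("top","t21.png"); cv2.imwrite("pics/t21b.png",cv2.resize(top[190:300,280:500,::-1],None,fx=3,fy=3,interpolation=cv2.INTER_CUBIC))
E
```

```text
48.05 [ 0.58282579 -0.06499093  0.210848  ] [-0.55  0.53  1.66  0.75  1.53 -0.78] 0.05344126708467537
```

View pics/w21.png

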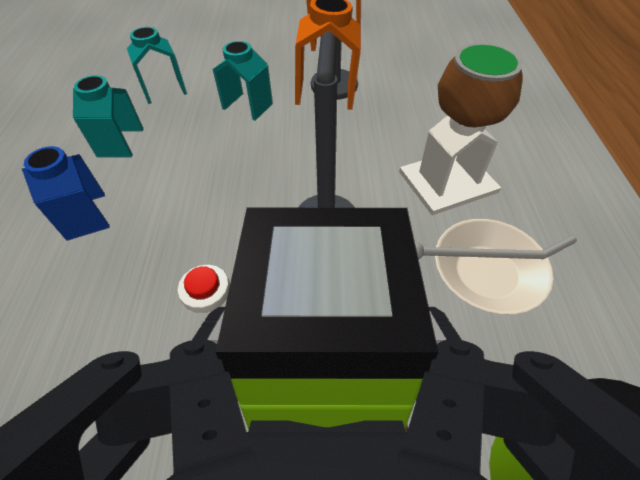

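View pics/t21b.png

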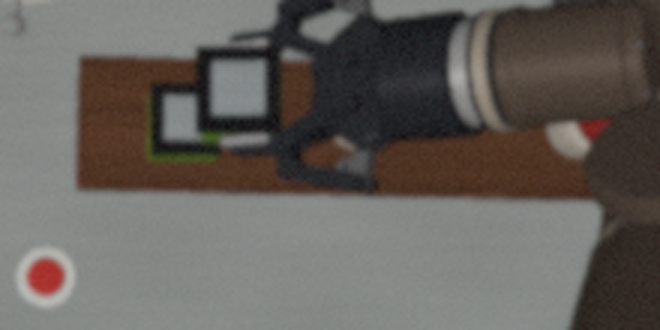

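```bash
python3 - <<'E'
from h import *
K,T=T_wc("top")
print(cast(K,T,np.array([(153,86),(153,155),(209,158)])/3+[280,190],.071).round(4), "green edge floor",cast(K,T,np.array([(150,160),(150,88)])/3+[280,190],.005).round(4))
print("lane end",cast(K,T,np.array([(80,57),(80,188)])/3+[280,190],.015).round(4))
q=np.array([-.221,.671,-.241,.665]); st=dict(ee_pos=np.array([.58821469,-.04957309,.19868695]),tool_rot=q/np.linalg.norm(q))
K,T=T_wc("wrist",st)
print(cast(K,T,[(285,312),(361,312),(281,393),(364,393)],.071).round(4), "lane far corners",cast(K,T,[(270,318),(392,318)],.015).round(4))
E
```

```text
[[ 0.6097 -0.0126  0.071 ]
 [ 0.5567 -0.0114  0.071 ]
 [ 0.5535 -0.0539  0.071 ]] green edge floor [[ 0.5592 -0.0115  0.005 ]
 [ 0.6181 -0.0128  0.005 ]]
lane end [[0.6431 0.0436 0.015 ]
 [0.5368 0.0455 0.015 ]]
[[ 0.5609  0.0219  0.071 ]
 [ 0.6142  0.0204  0.071 ]
 [ 0.5602 -0.0335  0.071 ]
 [ 0.6116 -0.035   0.071 ]] lane far corners [[0.5429 0.0451 0.015 ]
 [0.6461 0.042  0.015 ]]
```

```bash
python3 - <<'E'
from h import *
st=get_state(); K,T=T_wc("wrist",st)
plan([.46,-.14,.21],Rdown(-2,52))
E
```

```text
turn units [0.05 0.03 0.01] rows>= 0.1  then shift units(target frame) [ 2.55 -3.07 -6.04]  |in start frame [ 2.53 -3.03 -6.07]
```

The top view shows the placed tin upright, but its lid edge has moved from y≈+0.021 to y≈-0.012. That looks like the expected knock. It's still upright in the lane, but there's no longer room to place the second tin with a tilted tool. I'll stand tin 2 up on the open counter first, regrip it from above, then set it between the jars.

arm_command:
  motion:
    - [[0.36,-0.44,-0.86,0,0,0,1],[0.36,-0.44,-0.86,0,0,0,1],[0.36,-0.44,-0.86,0,0,0,1],[0.36,-0.44,-0.86,0,0,0,1],[0.36,-0.44,-0.86,0,0,0,1],[0.36,-0.44,-0.86,0,0,0,1],[0.36,-0.44,-0.86,0,0,0,1],[0,0,0,0,0,0.35,1],[0,0,0,0,0,0.35,1],[0,0,0,0,0,0,1]]

```text
clock: 48.98
ee_pos: [0.4607, -0.1412, 0.2104]
tool_rot: [-0.193, 0.681, -0.212, 0.674]
wrist_force: [0.0, -0.4, -1.3]
opening: 0.0534
```

```bash
python3 - <<'E'
from h import *
st=get_state(); print(st["ee_pos"],st["joints"].round(2))
Rc=R.from_quat(st["tool_rot"]); plan([.46,-.14,.21],Rdown(-2,57))
th=np.radians(3); low=.033*np.cos(th)+.027*np.sin(th); print("contact z~",low+.001)
plan([.46,-.14,.055],Rdown(-2,57))
E
```

```text
[ 0.46069156 -0.14118247  0.21041611] [-0.79  0.47  1.8   0.66  1.66 -0.98]
turn units [0.05 0.02 0.03] rows>= 0.0  then shift units(target frame) [-0.01  0.06 -0.04]  |in start frame [-0.01  0.06 -0.04]
contact z~ 0.03536784546546042
turn units [0.05 0.02 0.03] rows>= 0.0  then shift units(target frame) [ 6.49  4.28 -0.04]  |in start frame [ 6.47  4.31 -0.03]
```

arm_command:
  motion:
    - [[0.72,0.48,0,0,0,0,1],[0.72,0.48,0,0,0,0,1],[0.72,0.48,0,0,0,0,1],[0.72,0.48,0,0,0,0,1],[0.72,0.48,0,0,0,0,1],[0.72,0.48,0,0,0,0,1],[0.72,0.48,0,0,0,0,1],[0.72,0.48,0,0,0,0,1],[0.72,0.48,0,0,0,0,1],[0,0,0,0,0,0,1]]

```text
clock: 49.82
ee_pos: [0.4598, -0.1382, 0.0527]
tool_rot: [-0.193, 0.682, -0.211, 0.673]
wrist_force: [0.3, 0.1, -1.0]
opening: 0.0534
```

arm_command:
  motion:
    - [[0.25,0.16,0,0,0,0,1],[0.25,0.16,0,0,0,0,1],[0.1,0.06,0,0,0,0,1],[0,0,0,0,0,0,1],[0,0,0,0,0,0,1]]

```text
clock: 50.23
ee_pos: [0.4607, -0.1398, 0.041]
tool_rot: [-0.192, 0.681, -0.211, 0.674]
wrist_force: [0.2, 0.7, -0.8]
opening: 0.054
```

arm_command:
  motion:
    - [[0.1,0.07,0,0,0,0,1],[0.09,0.06,0,0,0,0,1],[0,0,0,0,0,0,1],[0,0,0,0,0,0,1]]

```text
clock: 50.57
ee_pos: [0.4604, -0.1396, 0.0359]
tool_rot: [-0.192, 0.681, -0.211, 0.674]
wrist_force: [-0.2, -0.2, -1.1]
opening: 0.0535
```

arm_command:
  motion:
    - [[0.07,0.05,0,0,0,0,1],[0,0,0,0,0,0,1],[0,0,0,0,0,0,1]]

```text
clock: 50.82
ee_pos: [0.4605, -0.1396, 0.0356]
tool_rot: [-0.191, 0.681, -0.21, 0.675]
wrist_force: [-1.8, -3.0, 6.0]
opening: 0.0533
```

arm_command:
  motion:
    - [[0,0,0,0,0,0,-0.5],[0,0,0,0,0,0,-0.65],[0,0,0,0,0,0,-0.65],[0,0,0,0,0,0,-0.65],[0,-0.5,0,0,0,0,-0.65],[0,-0.9,0,0,0,0,-0.65],[0,-0.9,0,0,0,0,-0.65],[0,-0.9,0,0,0,0,-0.65],[0,-0.9,0,0,0,0,-0.65],[0,-0.9,0,0,0,0,-0.65]]

```text
clock: 51.65
ee_pos: [0.458, -0.2243, 0.0896]
tool_rot: [-0.192, 0.681, -0.211, 0.674]
wrist_force: [-0.3, -0.2, 0.2]
opening: 0.0706
```

arm_command:
  motion:
    - [[-0.8,-0.5,0,0,0,0,-0.65],[-0.8,-0.5,0,0,0,0,-0.65],[-0.8,-0.5,0,0,0,0,-0.65],[-0.8,-0.5,0,0,0,0,-0.65],[-0.8,-0.5,0,0,0,0,-0.65],[-0.8,-0.5,0,0,0,0,-0.65],[-0.8,-0.5,0,0,0,0,-0.65],[0,0,0,0,0,0,-0.65],[0,0,0,0,0,0,-0.65]]

```text
clock: 52.4
ee_pos: [0.4587, -0.2214, 0.2218]
tool_rot: [-0.193, 0.68, -0.212, 0.674]
wrist_force: [-0.4, 0.1, 0.3]
opening: 0.0705
```

```bash
python3 - <<'E'
from h import *
st=get_state(); print(st["clock"],st["ee_pos"],st["joints"].round(2))
top,Kt,Tt,_=shot("top","t22.png"); cv2.imwrite("pics/t22b.png",cv2.resize(top[190:320,280:500,::-1],None,fx=3,fy=3,interpolation=cv2.INTER_CUBIC))
plan([.46,-.10,.23],Rdown(-2,0))
E
```

```text
52.4 [ 0.45874651 -0.22137882  0.22176036] [-0.87  0.54  1.66  0.6   1.75 -1.  ]
turn units [ 0.04  0.04 -8.26] rows>= 8.3  then shift units(target frame) [-6.04 -0.46 -0.13]  |in start frame [-3.7   4.8  -0.09]
```

View pics/t22b.png

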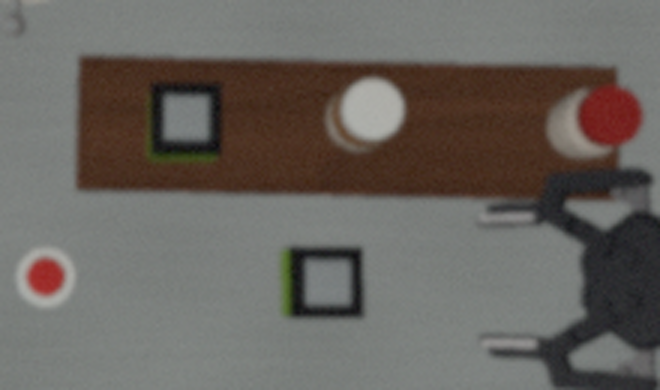

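arm_command:
  motion:
    - [[0,0,0,0,0,-0.83,-0.65],[0,0,0,0,0,-0.83,-0.65],[0,0,0,0,0,-0.83,-0.65],[0,0,0,0,0,-0.83,-0.65],[0,0,0,0,0,-0.83,-0.65],[0,0,0,0,0,-0.83,-0.65],[0,0,0,0,0,-0.83,-0.65],[0,0,0,0,0,-0.83,-0.65],[0,0,0,0,0,-0.83,-0.65],[0,0,0,0,0,-0.83,-0.65]]

```text
clock: 53.28
ee_pos: [0.458, -0.2205, 0.2201]
tool_rot: [0.495, -0.506, 0.508, -0.49]
wrist_force: [-0.5, 0.2, -0.3]
opening: 0.0705
```

arm_command:
  motion:
    - [[-0.9,0,0,0,0,0,-0.65],[-0.9,0,0,0,0,0,-0.65],[-0.9,0,0,0,0,0,-0.65],[-0.9,0,0,0,0,0,-0.65],[-0.4,0,0,0,0,0,-0.65],[0,0,0,0,0,0,-0.65],[0,0,0,0,0,0,-0.65]]

```text
clock: 53.87
ee_pos: [0.4604, -0.1406, 0.2198]
tool_rot: [0.495, -0.507, 0.507, -0.491]
wrist_force: [0.2, -0.9, -1.3]
opening: 0.0704
```

```bash
python3 - <<'E'
from h import *
K,T=T_wc("top"); P=cast(K,T,np.array([(290,248),(362,248),(290,317),(362,317)])/3+[280,190],.066); print("top",P.mean(0).round(4))
im,K,T,st=shot("wrist","w23.png"); print(st["ee_pos"],st["joints"].round(2))
E
```

```text
top [ 0.4575 -0.1404  0.066 ]
[ 0.4603501  -0.14057546  0.21977187] [-0.38  0.06  1.99 -0.01  1.09 -0.35]
```

View pics/w23.png

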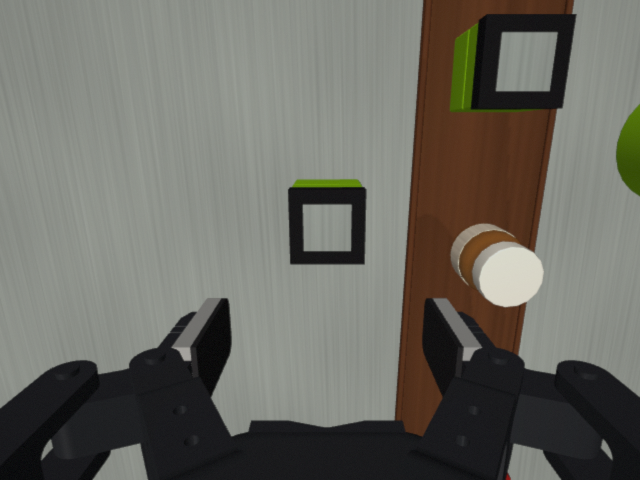

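```bash
python3 - <<'E'
from h import *
st=get_state();K,T=T_wc("wrist",st)
P=cast(K,T,[(289,188),(366,188),(290,264),(365,264)],.066);print(P.round(4),P.mean(0).round(4))
c=P.mean(0); plan([c[0],c[1],.045],Rdown(-2,0))
Q=cast(K,T,[(484,15),(575,15),(473,107),(563,107)],.071);print("tin1",Q.round(4),Q.mean(0).round(4)); print("jar1",cast(K,T,[(508,274)],.073))
E
```

```text
[[ 0.4346 -0.1126  0.066 ]
 [ 0.4877 -0.114   0.066 ]
 [ 0.4324 -0.1678  0.066 ]
 [ 0.4868 -0.1692  0.066 ]] [ 0.4604 -0.1409  0.066 ]
turn units [0.02 0.05 0.03] rows>= 0.1  then shift units(target frame) [-0.01  8.75 -0.01]  |in start frame [-0.04  8.75  0.01]
tin1 [[ 0.5589 -0.0103  0.071 ]
 [ 0.6139 -0.012   0.071 ]
 [ 0.5559 -0.0632  0.071 ]
 [ 0.6135 -0.0649  0.071 ]] [ 0.5856 -0.0376  0.071 ]
jar1 [[ 0.58788525 -0.17710771  0.073     ]]
```

arm_command:
  motion:
    - [[0,1,0,0,0,0,-0.65],[0,1,0,0,0,0,-0.65],[0,1,0,0,0,0,-0.65],[0,1,0,0,0,0,-0.65],[0,1,0,0,0,0,-0.65],[0,1,0,0,0,0,-0.65],[0,1,0,0,0,0,-0.65],[0,1,0,0,0,0,-0.65],[0,0.75,0,0,0,0,-0.65],[0,0,0,0,0,0,-0.65]]

```text
clock: 54.75
ee_pos: [0.4576, -0.1412, 0.0424]
tool_rot: [-0.495, 0.509, -0.506, 0.49]
wrist_force: [-0.4, -0.3, -0.1]
opening: 0.0705
```

arm_command:
  motion:
    - [[0,0,0,0,0,0,1],[0,0,0,0,0,0,1],[0,0,0,0,0,0,1],[0,0,0,0,0,0,1],[0,0,0,0,0,0,1],[0,0,0,0,0,0,1],[0,-0.5,0,0,0,0,1],[0,-1,0,0,0,0,1],[0,-1,0,0,0,0,1],[0,-1,0,0,0,0,1]]
  grip_force: 40

```text
clock: 55.58
ee_pos: [0.4602, -0.1407, 0.1168]
tool_rot: [0.494, -0.507, 0.507, -0.491]
wrist_force: [0.6, -0.3, -1.9]
opening: 0.0531
```

arm_command:
  motion:
    - [[0,-1,0,0,0,0,1],[0,-1,0,0,0,0,1],[0,-1,0,0,0,0,1],[0,0,0,0,0,0,1],[0,0,0,0,0,0,1]]

```text
clock: 56.0
ee_pos: [0.4617, -0.141, 0.1772]
tool_rot: [0.494, -0.505, 0.509, -0.492]
wrist_force: [-0.8, 0.4, -1.5]
opening: 0.0533
```

```bash
python3 - <<'E'
from h import *
im,K,T,st=shot("wrist","w24.png"); print(st["ee_pos"],st["opening"],st["joints"].round(2))
plan([.580,-.269,.16],Rdown(-2,0))
E
```

```text
[ 0.46166517 -0.14101187  0.17719435] 0.05334299340575072 [-0.38  0.12  2.02 -0.    1.   -0.35]
turn units [0.01 0.05 0.03] rows>= 0.1  then shift units(target frame) [6.21 0.78 6.2 ]  |in start frame [6.25 0.8  6.16]
```

View pics/w24.png

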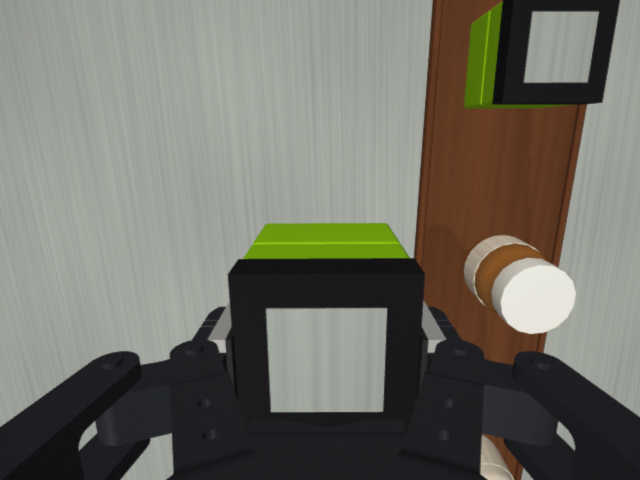

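arm_command:
  motion:
    - [[0.89,0,0.88,0,0,0,1],[0.89,0,0.88,0,0,0,1],[0.89,0,0.88,0,0,0,1],[0.89,0,0.88,0,0,0,1],[0.89,0,0.88,0,0,0,1],[0.89,0,0.88,0,0,0,1],[0.89,0,0.88,0,0,0,1],[0,0,0,0,0,0,1],[0,0,0,0,0,0,1]]

```text
clock: 56.8
ee_pos: [0.5794, -0.269, 0.1731]
tool_rot: [-0.494, 0.508, -0.506, 0.491]
wrist_force: [0.2, 0.7, -2.3]
opening: 0.0536
```

```bash
python3 - <<'E'
from h import *
im,K,T,st=shot("wrist","w25.png"); print(st["ee_pos"],st["opening"],st["joints"].round(2))
plan([.580,-.269,.049],Rdown(-2,0))
top,Kt,Tt,_=shot("top","t25.png"); cv2.imwrite("pics/t25b.png",cv2.resize(top[190:320,280:500,::-1],None,fx=3,fy=3,interpolation=cv2.INTER_CUBIC))
E
```

```text
[ 0.57940618 -0.2689577   0.17309997] 0.053550784345104165 [-0.5   0.41  1.65 -0.    1.08 -0.47]
turn units [0.05 0.05 0.01] rows>= 0.1  then shift units(target frame) [0.04 6.21 0.07]  |in start frame [0.04 6.21 0.11]
```

View pics/w25.png

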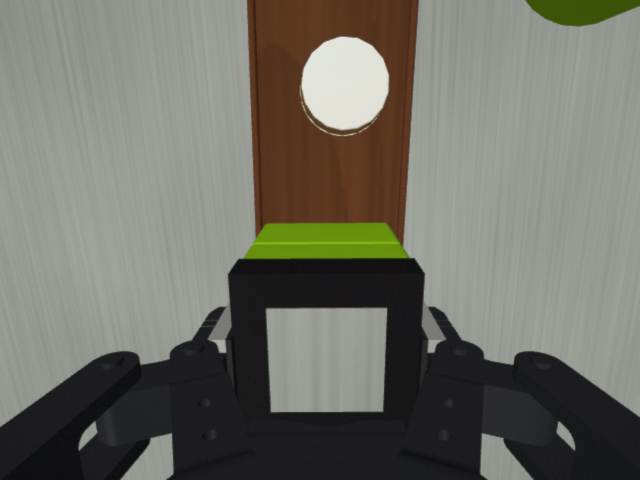

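View pics/t25b.png

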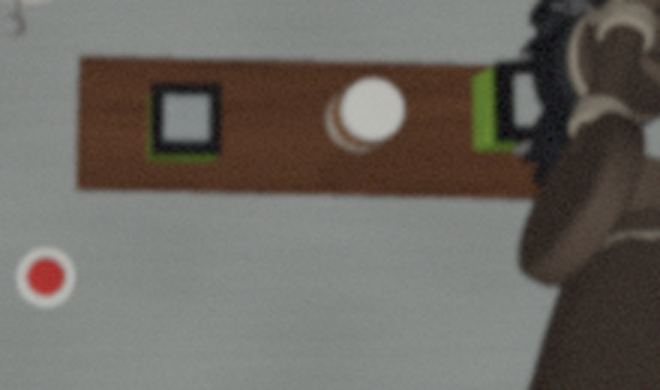

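arm_command:
  motion:
    - [[0,0.9,0.05,0,0,0,1],[0,0.9,0,0,0,0,1],[0,0.9,0,0,0,0,1],[0,0.9,0,0,0,0,1],[0,0.9,0,0,0,0,1],[0,0.7,0,0,0,0,1],[0,0.5,0,0,0,0,1],[0,0.2,0,0,0,0,1],[0,0,0,0,0,0,1],[0,0,0,0,0,0,1]]

```text
clock: 57.73
ee_pos: [0.5813, -0.2693, 0.0583]
tool_rot: [0.494, -0.506, 0.508, -0.491]
wrist_force: [0.7, 0.6, -1.7]
opening: 0.0538
```

arm_command:
  motion:
    - [[0,0.1,0,0,0,0,1],[0,0.1,0,0,0,0,1],[0,0,0,0,0,0,1],[0,0,0,0,0,0,1]]

```text
clock: 58.07
ee_pos: [0.5811, -0.2694, 0.0543]
tool_rot: [0.494, -0.506, 0.508, -0.491]
wrist_force: [0.3, 0.2, -2.2]
opening: 0.0537
```

arm_command:
  motion:
    - [[0,0.1,0,0,0,0,1],[0,0.1,0,0,0,0,1],[0,0,0,0,0,0,1],[0,0,0,0,0,0,1]]

```text
clock: 58.4
ee_pos: [0.5815, -0.2697, 0.0507]
tool_rot: [0.494, -0.506, 0.508, -0.491]
wrist_force: [-1.1, 1.0, 3.5]
opening: 0.0534
```

Contact with the lane floor. I'll release and lift.

arm_command:
  motion:
    - [[0,0,0,0,0,0,-0.5],[0,0,0,0,0,0,-0.6],[0,0,0,0,0,0,-0.6],[0,0,0,0,0,0,-0.6],[0,-0.5,0,0,0,0,-0.6],[0,-1,0,0,0,0,-0.6],[0,-1,0,0,0,0,-0.6],[0,-1,0,0,0,0,-0.6],[0,-1,0,0,0,0,-0.6],[0,-1,0,0,0,0,-0.6]]

```text
clock: 59.23
ee_pos: [0.5812, -0.2688, 0.1615]
tool_rot: [0.494, -0.506, 0.508, -0.491]
wrist_force: [0.8, -0.5, -0.1]
opening: 0.0683
```

arm_command:
  motion:
    - [[0,-1,0,0,0,0,-0.6],[0,-1,0,0,0,0,-0.6],[-1,0,-0.3,0,0,0,-0.6],[-1,0,-0.3,0,0,0,-0.6],[-1,0,-0.3,0,0,0,-0.6],[-1,0,-0.3,0,0,0,-0.6],[-1,0,-0.3,0,0,0,-0.6],[-1,0,-0.3,0,0,0,-0.6],[-1,0,-0.3,0,0,0,-0.6],[-1,0,-0.3,0,0,0,-0.6]]

```text
clock: 60.07
ee_pos: [0.5376, -0.1065, 0.2001]
tool_rot: [0.494, -0.506, 0.508, -0.491]
wrist_force: [0.3, 0.2, -0.2]
opening: 0.0687
```

arm_command:
  motion:
    - [[-1,0,-0.3,0,0,0,1],[-1,0,-0.3,0,0,0,1],[-1,0,-0.3,0,0,0,1],[-1,0,-0.3,0,0,0,1],[-1,0,-0.3,0,0,0,1],[-1,0,-0.3,0,0,0,1],[-1,0,-0.3,0,0,0,1],[-1,0,-0.3,0,0,0,1],[0,0,0,0,0,0,1],[0,0,0,0,0,0,1]]

```text
clock: 60.9
ee_pos: [0.4944, 0.0545, 0.1994]
tool_rot: [0.495, -0.506, 0.507, -0.492]
wrist_force: [0.3, -0.9, 0.3]
opening: 0.0002
```

```bash
python3 - <<'E'
from h import *
im,K,T,st=shot("wrist","w26.png"); print(st["clock"],st["ee_pos"],st["opening"],st["joints"].round(2))
plan([.466,.075,.1],Rdown(-2,0))
top,Kt,Tt,_=shot("top","t26.png"); cv2.imwrite("pics/t26b.png",cv2.resize(top[130:370,110:500,::-1],None,fx=2,fy=2,interpolation=cv2.INTER_CUBIC))
im,_,_,_=shot("scene","s26.png"); cv2.imwrite("pics/s26b.png",cv2.resize(im[140:380,150:520,::-1],None,fx=2,fy=2,interpolation=cv2.INTER_CUBIC))
E
```

```text
60.9 [0.49435775 0.05454834 0.19940499] 0.0001875581308326743 [ 0.02  0.12  1.97 -0.    1.05  0.05]
turn units [0.01 0.06 0.04] rows>= 0.1  then shift units(target frame) [-1.01  4.97 -1.47]  |in start frame [-1.04  4.97 -1.46]
```

View pics/t26b.png

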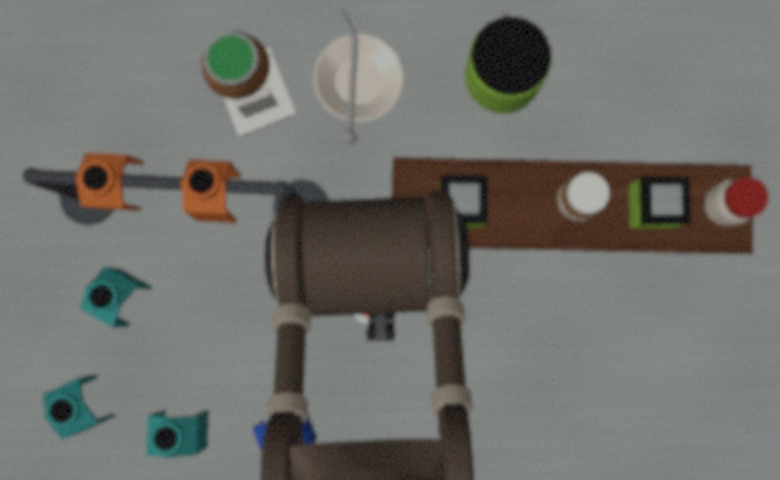

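View pics/s26b.png

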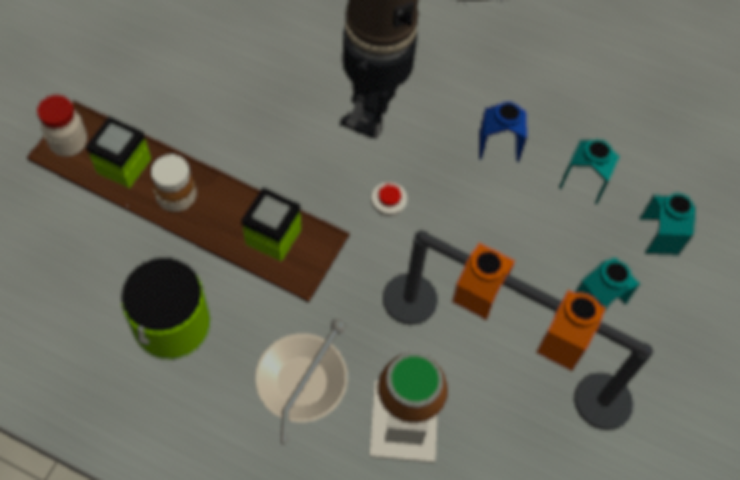

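View pics/w26.png

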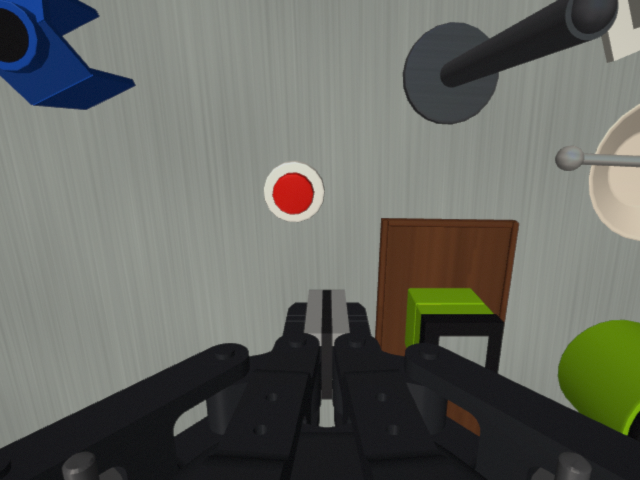

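```bash
python3 - <<'E'
from h import *
st=get_state();K,T2=T_wc("wrist",st); im=cv2.imread("pics/w26.png")[:,:,::-1]
st1=dict(ee_pos=np.array([.41013,.22944,.24798]),tool_rot=R.from_matrix(np.array([[1,-.001,-.002],[.002,-.001,1],[-.001,-1,-.001]])).as_quat())
_,T1=T_wc("wrist",st1); im1=cv2.imread("pics/w1.png")[:,:,::-1]
def red(i): 
    b=max(blobs(mask(i,(0,170,120),(6,255,255))),key=lambda x:x[1][4]); return b[0],b[1]
(c2,s2),(c1,s1)=red(im),red(im1); print(c1,s1,c2,s2)
for z in (0,.01,.015,.02,.025,.03): print(z,cast(K,T1,c1,z)[0].round(4),cast(K,T2,c2,z)[0].round(4))
E
```

```text
[162.4558992  271.23596793] [145 256  36  32 873] [292.64845606 193.04275534] [ 273  173   40   41 1263]
0 [0.4758 0.0685 0.    ] [0.4674 0.0714 0.    ]
0.01 [0.4723 0.0728 0.01  ] [0.4683 0.0729 0.01  ]
0.015 [0.4705 0.075  0.015 ] [0.4688 0.0737 0.015 ]
0.02 [0.4687 0.0772 0.02  ] [0.4692 0.0744 0.02  ]
0.025 [0.467  0.0793 0.025 ] [0.4697 0.0752 0.025 ]
0.03 [0.4652 0.0815 0.03  ] [0.4701 0.0759 0.03  ]
```

arm_command:
  motion:
    - [[-0.5,0,-0.65,0,0,0,1],[-0.5,0,-0.65,0,0,0,1],[0,1,0,0,0,0,1],[0,1,0,0,0,0,1],[0,1,0,0,0,0,1],[0,1,0,0,0,0,1],[0,1,0,0,0,0,1],[0,1,0,0,0,0,1],[0,0,0,0,0,0,1],[0,0,0,0,0,0,1]]

```text
clock: 61.88
ee_pos: [0.4667, 0.0744, 0.0779]
tool_rot: [-0.495, 0.508, -0.507, 0.49]
wrist_force: [0.6, -0.1, -0.6]
opening: 0.0001
```

```bash
python3 - <<'E'
from h import *
im,K,T,st=shot("wrist","w27.png"); print(st["ee_pos"],st["wrist_force"])
plan([.469,.0745,.06],Rdown(-2,0))
tip=st["ee_pos"]+R.from_quat(st["tool_rot"]).apply([0,.017,0]); print(proj(K,T,[tip,[.469,.0745,.018]]))
E
```

```text
[0.46672019 0.07436873 0.07794658] [ 0.595981   -0.09032018 -0.62776585]
turn units [0.02 0.05 0.03] rows>= 0.1  then shift units(target frame) [-0.    0.95  0.04]  |in start frame [-0.01  0.95  0.04]
[[327.3897565  310.90169481]
 [332.72827403 272.03112447]]
```

View pics/w27.png

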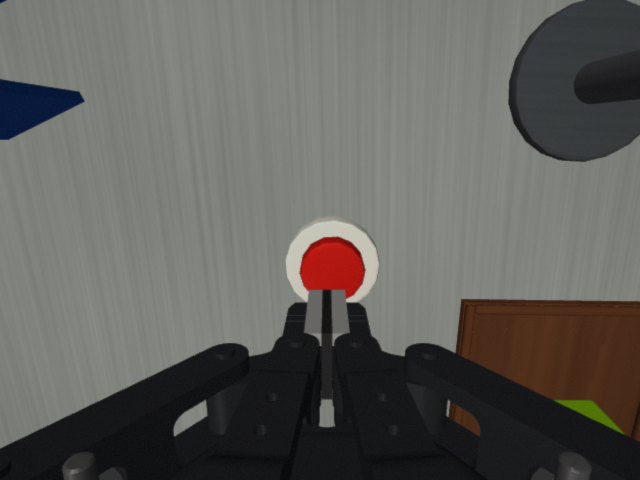

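arm_command:
  motion:
    - [[0,0.9,0.1,0,0,0,1],[0,0.7,0,0,0,0,1],[0,0,0,0,0,0,1],[0,0,0,0,0,0,1]]

```text
clock: 62.27
ee_pos: [0.471, 0.0741, 0.0476]
tool_rot: [0.494, -0.507, 0.508, -0.491]
wrist_force: [0.3, 0.9, 0.9]
opening: -0.0003
```

arm_command:
  motion:
    - [[0,0.15,0,0,0,0,1],[0,0.15,0,0,0,0,1],[0,0,0,0,0,0,1],[0,0,0,0,0,0,1]]

```text
clock: 62.6
ee_pos: [0.471, 0.074, 0.0412]
tool_rot: [0.494, -0.507, 0.508, -0.492]
wrist_force: [0.2, -0.3, 0.2]
opening: 0.0003
```

arm_command:
  motion:
    - [[0,0.12,0,0,0,0,1],[0,0.12,0,0,0,0,1],[0,0,0,0,0,0,1],[0,0,0,0,0,0,1]]

```text
clock: 62.93
ee_pos: [0.4713, 0.074, 0.0362]
tool_rot: [0.494, -0.506, 0.508, -0.492]
wrist_force: [1.4, -0.5, 2.0]
opening: -0.0
```

arm_command:
  motion:
    - [[0,0.1,0,0,0,0,1],[0,0.1,0,0,0,0,1],[0,0,0,0,0,0,1],[0,0,0,0,0,0,1]]

```text
clock: 63.27
ee_pos: [0.4714, 0.074, 0.0329]
tool_rot: [0.494, -0.507, 0.508, -0.492]
wrist_force: [-1.4, 0.3, 10.0]
opening: 0.0002
```

arm_command:
  motion:
    - [[0,0.07,0,0,0,0,1],[0,0,0,0,0,0,1],[0,0,0,0,0,0,1]]

```text
clock: 63.52
ee_pos: [0.4715, 0.0741, 0.0327]
tool_rot: [0.494, -0.507, 0.508, -0.491]
wrist_force: [-4.9, 0.7, 20.2]
opening: 0.0001
```

arm_command:
  motion:
    - [[0,-0.5,0,0,0,0,1],[0,-1,0,0,0,0,1],[0,-1,0,0,0,0,1],[0,-1,0,0,0,0,1],[0,-1,0,0,0,0,1],[0,-1,0,0,0,0,1],[0,-1,0,0,0,0,1],[0,-1,0,0,0,0,1],[0,-1,0,0,0,0,1],[0,0,0,0,0,0,1]]

```text
clock: 64.35
ee_pos: [0.4735, 0.0748, 0.2041]
tool_rot: [0.492, -0.505, 0.509, -0.493]
wrist_force: [1.1, 0.5, 0.5]
opening: 0.0002
```

```bash
python3 - <<'E'
from h import *
im,K,T,st=shot("wrist","w28.png"); print(st["clock"],st["ee_pos"],st["wrist_force"])
im,_,_,_=shot("scene","s28.png"); cv2.imwrite("pics/s28b.png",cv2.resize(im[140:380,150:520,::-1],None,fx=2,fy=2,interpolation=cv2.INTER_CUBIC))
E
```

```text
64.35 [0.47346972 0.07479043 0.20408832] [1.1257382  0.54796835 0.50350668]
```

View pics/s28b.png

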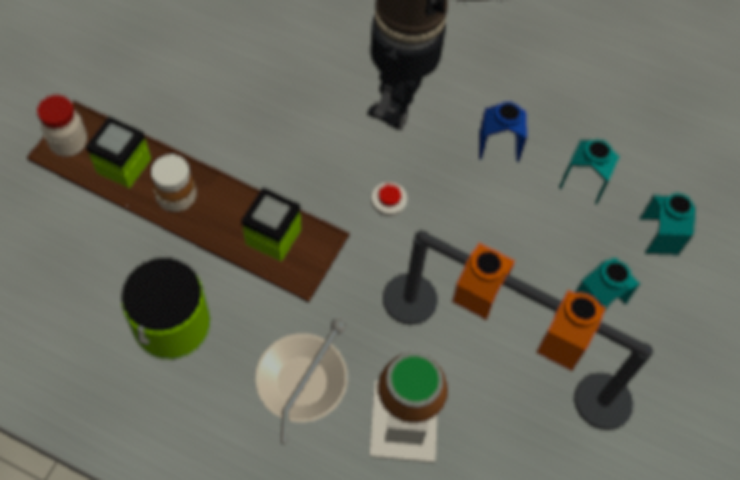

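View pics/w28.png

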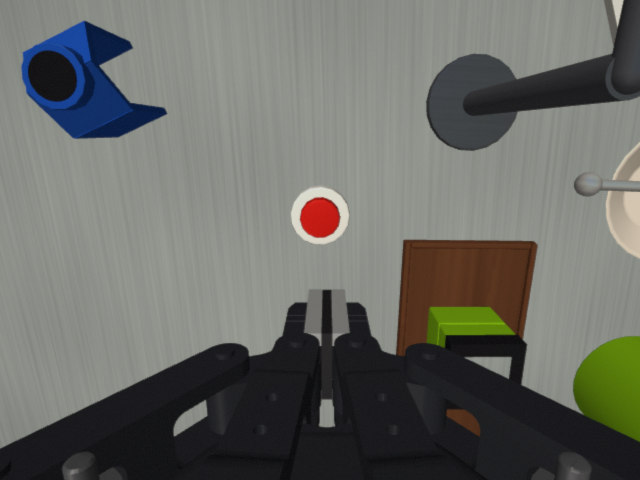

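The scene view shows both stands straddling the bar at about (485,280) and (570,330), and both tins upright in the lane between and beside the two jars. The button is released and the bystanders are in place. Handing in.

```bash
python3 -c "
from rig import *
print(sign_off())"
```

```text
the job is handed in; nothing more can be done
None
```

The job is handed in, finished at about 64 s of the 210 s allowed. No verdict is reported.

- **Stands:** Only two orange stands were there, and both hang straddling the rail.
- **Tins:** Only two green tins were there. Both stand lid up in the lane with the two jars, one beside the amber jar and one between the two jars.
- **Knocked tin:** The first tin I placed was later found about 3 cm from where I had put it, still upright in the lane. I took this to be the expected knock. I left it there and put the second tin between the jars, standing it up on the counter first and then regripping it from above.
- **Switch:** I pressed it last, until it stopped moving (about 20 N at the wrist), and then let go. The last pictures suggest the button came back up, but I did not measure its height.
- **Final check:** The last pictures, taken with the gripper clear of everything, showed all of this in place. The gourd, dish, big canister and the blue and turquoise stands looked untouched.

The tilted way I first tried to stand the first tin up was out of the arm's reach, so I used a sideways tilt instead. No other check failed.

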